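# Wind the setting clock and hold the sprung presser on a bonded badge

### The arm

A 7-joint arm with a two-finger parallel gripper is mounted at the origin on the work surface. World frame = base frame: x ahead of the robot, y to its left, z up, the work surface at z = 0. Lengths are in m, angles in rad, forces in N, time in s.
With the tool pointing down it reaches from about 0.375 to 0.925 m from the base axis. Payload 3.1 kg.
Tool frame: the origin (TCP) lies on the mounting face of the last link; the fingertips stand 173 mm ahead of it and the grasp point (between the pads) lies 155 mm ahead of it; y points along the fingers, z is the direction in which the jaws open and shut, and the axes are right-handed (so a half turn about y gives the same grasp; the last joint's range is limited). The gripper opens to 85 mm and grips with 20 to 120 N. Pads are 22 mm wide; open, the fingers measure 114 mm over their backs; the gripper's body (76 mm by 85 mm) begins 54 mm behind the grasp point. The pads swing forward as they close: fully open they stand 13 mm farther back than shut.
Start: joints at [-1.292, 0.383, 0.044, 1.598, -0.018, 1.161, -0.05], TCP at [0.239, 0.604, 0.405] pointing down, gripper open.
Joint ranges: [-2.61, 2.61], [-0.41, 2.15], [-1.48, 1.57], [0, 2.5], [-1.57, 4.71], [0.05, 1.97], [-2.85, 2.85]. Speed limits (rad/s): [2.79, 2.79, 3.14, 3.14, 3.14, 3.14, 3.14].

### API

Orientations are given as a unit quaternion [x, y, z, w].
In Python, from rig import r, snapshot, spotter gives the robot as it stands.
- The arm moves only by the tool step_arm, never from a script. Its argument "targets" is a list of rows, each a list of 2 entries, a list of its own where there are three numbers: the shift along the tool's x, y, z in mm, then the turn about the tool's y in rad. A call has 1 to 8 rows; each row is the pose to reach, as a shift and turn from the pose commanded when the call began, along the tool's axes at that moment; what a row does not reach only later rows make up. A row lasts 1/12 s, in which the tool goes at most 41.7 mm and 7.16 degrees, less where a joint would pass 70% of its speed; a pose out of reach is approached as far as the arm can. A call with a gripper value outside its range is refused whole. "gripper" is the closure, from -1 (fully open) to 1 (shut), set as the call begins (left out, the last holds). The fingers move at their own pace and stop on an object; "squeeze" is the grip in N (left out, the last holds). Time passes only in rows, so rows that repeat a pose let the fingers close. It gives the time, the measured TCP pose, the force and the opening at its end, in the units of the state.
- r.get_obs(): the state, without advancing time (a new reading comes with each control period).
- snapshot(name): name is "scene" or "side" or "wrist"; returns a dict with "frame" (480x640x3 uint8, blue, green, red), "vfov" (degrees; the focal length in pixels is half the picture's height over the tangent of half this angle, whatever the lens; pixels are square), "cx", "cy" (the principal point, pixels), "rvec" (rotation vector, rad) and "tvec" (3), from world to camera coordinates, as OpenCV has them; the wrist camera has in their place "hand_eye" (4x4, takes a point from camera to tool coordinates, whose origin is the TCP and whose axes are the tool frame's). Camera axes: x right, y down, z forward; pixel columns grow to the right and rows downward; lengths in m; the calibration is good to about 2 mm. A picture is of the moment at which its call begins: read the wrist's pose just before it. There is no depth.
- r.finish_job(): hands the job in, once; it reports no verdict.
Trained networks look in a picture, given as the dict that the camera call returned (one of the last four; its "shot" number tells which), for a name from the list of things; names that differ only in an ending like _2 or _b are one class to them, and where a whole thing is asked for, a point or a joint stands for the part that bears it (a point fixed in the world has none). Each returns a list of dicts, best first, with "p" (0 to 1); they miss things now and then, are a little off and sometimes report something else, mostly with a low value. They report only what shows in the picture. A call takes as long as a camera call. They do not tell look-alikes from the thing itself.
- spotter.recognise(name, picture): "at" ([x, y, z] in m, in world coordinates, good to about 4 mm: the middle of the surface that is visible of it).
- spotter.outline_of(name, picture): "pixels" (480x640 bool, what is visible of it).
- spotter.spot_point(name, picture): "at" ([x, y, z] in m, in world coordinates, good to about 4 mm: a listed point, or the origin of a listed thing).
The state is a dict: "clock": time; "joint_pos": joint angles; "joint_vel": joint speeds; "tau": joint torques, N m; "position": TCP position; "eef_rot": TCP orientation; "ft_force": force on the tool from outside, world axes, zero at the start; "ft_torque": the same for the moment, N m; "opening": finger opening in m.
Only numpy, scipy, OpenCV 4.12 (cv2) and the standard library are available. Lean on these libraries where they do the work, as an engineer would, in place of code of your own. Each camera call takes 0.05 s, during which the arm holds its last target.

### The job

Wind the key of the setting clock clockwise, by repeated part turns, until it is fully wound against its stop (red key end at the orange mark). Then lift the green pressing tool out of its wooden block and press its rubber foot gently on the badge with the orange ring on the sloping panel: centred in the ring, tool square to the panel's face, and the sprung foot pushed about half-way into the tool. Finish while still holding the tool there in the gripper, and leave the other things on the bench undisturbed.

Things in the scene. Friction and masses are not known exactly. Their poses are not given: they have to be found in the camera images.
- key_grip (a point): Centre of the clock's wing key, on its turning axis, 75 mm above the table: the point to grip. The wing is an upright aluminium plate 48 mm long along this point's x, 9 mm thick along y, 32 mm tall (59 to 91 mm above the table), red at its +x end; z points up. The clock is a round grey case with a white dial, 96 mm across and 45 mm tall, fixed.
- key (a joint): Turn of the wing key in rad, growing clockwise seen from above; 0 unwound, 2.6 at the stop (fully wound, red end at the broad orange mark on the dial). It starts between 0 and 0.6. Turning takes about 0.08 N m, rising to 0.13 N m as the spring winds; it stays where it is left.
- presser_grip (a point): Middle of the pressing tool's green handle, on its axis. Handle 26 mm square (faces across x and y), 74 mm tall; z points up the tool, away from its foot. Below it a round flange 46 mm across; below that a sprung steel rod ending in a black rubber foot 20 mm across, its flat end 85 mm below this point when relaxed. The tool weighs about 190 g.
- block: Dark wooden block, 75 mm square, 50 mm tall, fixed to the table; origin under its centre. At the start the tool stands upright in it, foot down: flange resting on its top, rod in its 35 mm round hole, foot end 40 mm below the top, presser_grip 95 mm above the table. The tool may be turned about its axis in the hole.
- foot (a point): Centre of the flat end of the tool's rubber foot, on the tool's axis; z points up the tool as at presser_grip.
- plunger (a joint): How far the sprung foot is pushed into the tool, m: 0 relaxed, 0.014 fully in. The spring gives 2 N as the foot starts to move and 0.5 N more for each further mm (5.5 N at half-way, 9 N fully in).
- mark (a point): Centre of the orange ring (36 mm across, 22 mm inside, black dot in the middle) on the top face of one of three white badges (40 mm discs, 3 mm thick) on the blue sloping panel; the other two are plain. About 74 mm above the table. z is the outward normal of the panel, 15 degrees from vertical, leaning to its low edge; x runs up the slope, y across it.
- presser: The pressing tool; its origin is on its axis at the underside of the flange, 45 mm below presser_grip; z up the tool.
- panel: Blue sloping panel, 170 mm up the slope by 160 mm, fixed on a wooden stand, low edge roughly towards the robot. Origin at the centre of its blue face, 65 mm above the table; axes as at mark. The ring is 25 mm up the slope (x) and 30 mm across (+y) from it.
- jar: Bystander: amber jar, 72 mm across, 65 mm tall; origin under its centre.
- brush: Bystander: wooden brush lying on the table.
- boards: Bystander: block of blue boards, 120 by 90 by 25 mm; origin under its centre.
- tape: Bystander: brown tape ring, 90 mm across, 25 mm tall; origin under its centre.
- cup: Bystander: white cup, 72 mm across, 80 mm tall; origin under its centre.
Not all that is in view belongs to the job. Leave any blue or yellow look-alike of the part that bears key_grip alone.

How it is judged:
By the outcome, as a careful person would: the job done as asked, in the order asked, and still so for the second after the job is handed in, while the arm keeps its last pose, push and grip.
It also fails if it takes over 72 s, if anything falls off the work surface, if the arm or the gripper's body presses on something with over 40 N, if the wrist force passes 120 N, or if a joint passes its speed limit or range.

## Working session

There is one attempt and no reset: what is moved stays moved. The work goes in short steps, Python scripts to look and compute and a tool call to move; the robot and the scene stay as the last step left them, time stands still between calls to the robot, and variables do not carry over. Pictures are saved under pics/ and viewed, and the job is handed in when it is done.

Besides the shell and the picture viewer there is one more tool, called after ">>>" by a JSON object that holds its "api" and its "payload", one argument or row to a line. step_arm: Moves the arm, as the interface text tells. Its arguments: {"type":"object","properties":{"targets":{"type":"array"},"gripper":{"type":"number"},"squeeze":{"type":"number"}},"required":["targets"]}

```bash
ls; mkdir -p pics; python3 - <<'E'
from rig import r,snapshot,spotter
import cv2
o=r.get_obs();print(o)
for n in("scene","side","wrist"):
    s=snapshot(n);cv2.imwrite(f"pics/{n}0.png",s["frame"]);print(n,{k:v for k,v in s.items() if k!="frame"})
    for t in(["key_grip","presser_grip","block","mark","panel","foot"]):
        print(t,[(d["at"],d["p"]) for d in spotter.spot_point(t,s)][:4])
E
```

```text
pics
{'clock': 0.0, 'joint_pos': array([-1.29180888,  0.38385123,  0.04384024,  1.59959733, -0.01787617,
        1.16116455, -0.04989461]), 'joint_vel': array([ 1.55847958e-04, -2.63600162e-03, -1.83096452e-05, -1.15731541e-03,
        2.80751144e-04, -1.45970835e-04, -3.64629020e-04]), 'tau': array([-6.57902456e-05, -4.33457315e+01,  1.02440178e+00, -2.49515980e+01,
        1.05541528e-02,  1.12612860e-02, -1.94165767e-05]), 'position': array([0.23896728, 0.60395336, 0.40326534]), 'eef_rot': array([ 0.69552263, -0.13251297,  0.13228108, -0.69367881]), 'ft_force': array([0.53642925, 0.28065017, 0.08617928]), 'ft_torque': array([0.00016689, 0.01654781, 0.01065029]), 'opening': 0.08539029619684907}
scene {'vfov': 54.37424977419564, 'cx': 316.5604490640193, 'cy': 239.44765032547406, 'rvec': array([ 1.79542415,  1.76644839, -0.66701669]), 'tvec': array([-0.02367854, -0.34863547,  1.47894249]), 'shot': 1}
key_grip [([0.3928, -0.4323, 0.0789], 0.65), ([0.4834, -0.2981, 0.0751], 0.64), ([0.3352, -0.2726, 0.0709], 0.64), ([0.5748, -0.4724, 0.079], 0.52)]
presser_grip [([0.5201, 0.2636, 0.096
[... 696 characters left out ...]
 0.0179, 0.0756], 0.39)]
block [([0.5237, 0.2645, 0.0014], 0.71)]
mark [([0.6724, 0.0193, 0.0774], 0.56)]
panel [([0.5224, 0.264, 0.0002], 0.72), ([0.6601, -0.0132, 0.0662], 0.61)]
foot []
wrist {'vfov': 61.07459132474535, 'cx': 316.8004056607752, 'cy': 240.39002641090872, 'hand_eye': array([[-2.91190050e-04,  9.44288728e-01,  3.29118085e-01,
        -8.39476539e-02],
       [ 2.64301897e-04, -3.29118015e-01,  9.44288760e-01,
         3.08954800e-02],
       [ 9.99999923e-01,  3.61954026e-04, -1.53741411e-04,
         8.59434716e-04],
       [ 0.00000000e+00,  0.00000000e+00,  0.00000000e+00,
         1.00000000e+00]]), 'shot': 3}
key_grip []
presser_grip []
block []
mark []
panel []
foot []
```

View pics/scene0.png

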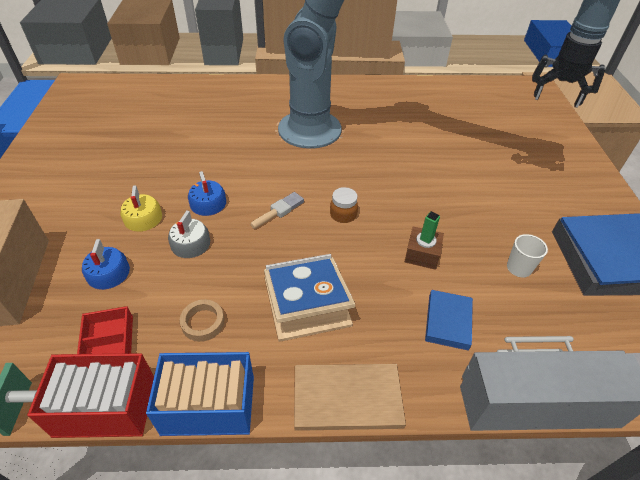

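View pics/side0.png

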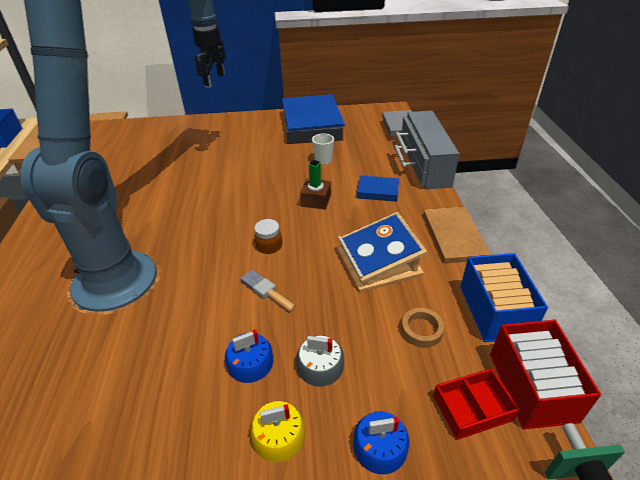

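```bash
cat > h.py <<'E'
import numpy as np,cv2
from scipy.spatial.transform import Rotation as R
from rig import r,snapshot,spotter
def K(s):
    f=240/np.tan(np.radians(s["vfov"]/2)); return np.array([[f,0,s["cx"]],[0,f,s["cy"]],[0,0,1]])
def ext(s,o=None):
    if "rvec" in s: return cv2.Rodrigues(s["rvec"])[0],np.array(s["tvec"])
    T=np.eye(4);T[:3,:3]=R.from_quat(o["eef_rot"]).as_matrix();T[:3,3]=o["position"]
    C=np.linalg.inv(T@s["hand_eye"]);return C[:3,:3],C[:3,3]
def proj(s,P,o=None):
    Rm,t=ext(s,o);p=(Rm@np.atleast_2d(P).T).T+t;q=(K(s)@p.T).T;return q[:,:2]/q[:,2:]
def ray(s,uv,z,o=None):
    Rm,t=ext(s,o);c=-Rm.T@t;d=Rm.T@np.linalg.inv(K(s))@np.array([uv[0],uv[1],1.]);return c+d*(z-c[2])/d[2]
def crop(s,P,w,name,o=None,k=6):
    u,v=proj(s,P,o)[0];x0,y0=int(u-w),int(v-w);x0=max(x0,0);y0=max(y0,0)
    c=s["frame"][y0:y0+2*w,x0:x0+2*w];cv2.imwrite(name,cv2.resize(c,None,fx=k,fy=k,interpolation=cv2.INTER_CUBIC));print(name,"origin",x0,y0,"scale",k)
E
python3 - <<'E'
from h import *
o=r.get_obs();print(R.from_quat(o["eef_rot"]).as_matrix())
a=snapshot("scene");b=snapshot("side")
ims=[]
for s in(a,b):
    row=[]
    for P in([.484,-.298,.075],[.393,-.432,.075],[.57,-.4725,.075],[.338,-.273,.075]):
        u,v=proj(s,P)[0];x0,y0=int(max(u-35,0)),int(max(v-35,0));print(u,v)
        c=s["frame"][y0:y0+70,x0:x0+70];c=cv2.resize(c,(200,200),interpolation=cv2.INTER_CUBIC);row.append(c)
    ims.append(np.hstack(row))
cv2.imwrite("pics/cands.png",np.vstack(ims))
E
```

```text
[[ 9.29864988e-01 -2.38492235e-05  3.67900942e-01]
 [-3.67900942e-01 -2.11657674e-05  9.29864988e-01]
 [-1.43896522e-05 -9.99999999e-01 -2.84554579e-05]]
183.97071662182228 222.0424750071161
135.1410728390788 195.8008214657586
97.25150313933202 250.28612074541238
203.53346565158054 181.0558967615255
319.09009660395236 343.54774105362253
273.06212980245 414.11916821765885
380.33537525510457 426.3259691409339
243.70353141113256 339.8749653375056
```

View pics/cands.png

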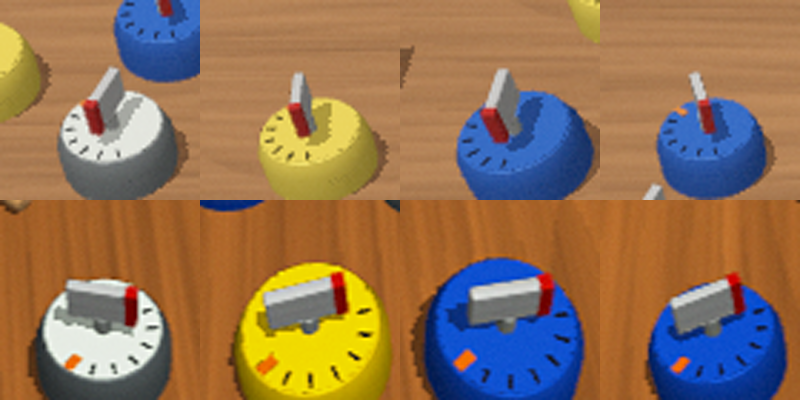

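The grey clock with the white dial fits: it is at scene (188,232) and side (319,345). The look-alikes are yellow at scene (141,210), blue at (206,196) and blue at (105,265), so I leave those alone. The tool stands at scene (428,235), and the ringed badge is at scene (323,288). Next I move above the key.

>>> {"api": "step_arm", "payload": {
  "targets": [
    [[199, 0, -266], 0],
    [[199, 0, -266], 0],
    [[199, 0, -266], 0],
    [[199, 0, -266], 0],
    [[199, 0, -266], 0],
    [[199, 0, -266], 0],
    [[199, 0, -266], 0],
    [[199, 0, -266], 0]
  ],
  "gripper": -1,
  "squeeze": 70
}}

```text
clock: 1.82
position: [0.3266, 0.2816, 0.4049]
eef_rot: [-0.694, 0.132, -0.133, 0.695]
ft_force: [0.4, -0.6, 0.1]
opening: 0.0852
```

>>> {"api": "step_arm", "payload": {
  "targets": [
    [[199, 0, -266], 0],
    [[199, 0, -266], 0],
    [[199, 0, -266], 0],
    [[199, 0, -266], 0],
    [[199, 0, -266], 0],
    [[199, 0, -266], 0],
    [[199, 0, -266], 0],
    [[199, 0, -266], 0]
  ]
}}

```text
clock: 2.48
position: [0.4134, -0.0392, 0.4052]
eef_rot: [-0.694, 0.132, -0.133, 0.695]
ft_force: [1.0, 0.4, -0.2]
opening: 0.0854
```

```bash
python3 - <<'E'
from h import *
o=r.get_obs();print(o["clock"],o["position"],o["joint_pos"],o["ft_force"]);print(R.from_quat(o["eef_rot"]).as_matrix())
E
```

```text
2.4833 [ 0.4134446  -0.03918545  0.40517038] [-0.70078312 -0.13575928  0.65974385  2.15213298  0.09195573  1.09697118
  1.10608406] [ 1.03295162  0.40248816 -0.20118632]
[[ 0.92966514  0.00166311  0.36840191]
 [-0.36840415  0.00132497  0.92966479]
 [ 0.00105801 -0.99999774  0.00184448]]
```

>>> {"api": "step_arm", "payload": {
  "targets": [
    [[161, 0, -215], -0.2],
    [[161, 0, -215], -0.2],
    [[161, 0, -215], -0.2],
    [[161, 0, -215], -0.2],
    [[161, 0, -215], -0.2],
    [[161, 0, -215], -0.2],
    [[161, 0, -215], -0.2],
    [[161, 0, -215], -0.2]
  ]
}}

```text
clock: 3.15
position: [0.4832, -0.3038, 0.4052]
eef_rot: [0.708, -0.066, 0.066, -0.7]
ft_force: [-1.0, 0.0, -1.0]
opening: 0.0851
```

```bash
python3 - <<'E'
from h import *
o=r.get_obs();print(o["clock"],o["position"],o["joint_pos"]);print(R.from_quat(o["eef_rot"]).as_matrix().round(3))
s=snapshot("wrist");cv2.imwrite("pics/w1.png",s["frame"])
print(spotter.spot_point("key_grip",s))
print(proj(s,[.484,-.298,.075],o))
E
```

```text
3.15 [ 0.48320731 -0.30383887  0.40518885] [-0.30295853  0.33504015  0.95499356  1.82735968 -0.29212751  1.12718608
  2.13524384]
[[ 0.983 -0.001  0.186]
 [-0.186 -0.01   0.982]
 [ 0.001 -1.    -0.01 ]]
[{'at': [0.4809, -0.2998, 0.0739], 'p': 0.76}, {'at': [0.5747, -0.4681, 0.0779], 'p': 0.71}, {'at': [0.3975, -0.4372, 0.0748], 'p': 0.7}, {'at': [0.3775, -0.0862, 0.0002], 'p': 0.59}]
[[328.12885205 214.12645072]]
```

View pics/w1.png

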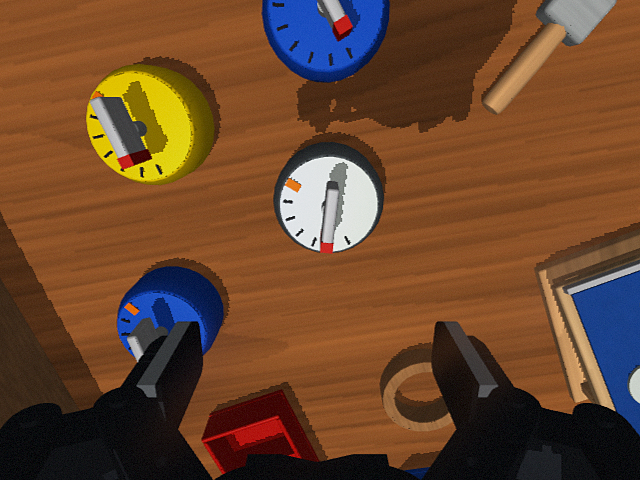

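```bash
python3 - <<'E'
from h import *
o=r.get_obs()
s=snapshot("wrist")
crop(s,[.4825,-.298,.075],60,"pics/w1c.png",o,6)
print(spotter.spot_point("key_grip",s)[0])
E
```

```text
pics/w1c.png origin 256 154 scale 6
{'at': [0.4811, -0.2989, 0.0744], 'p': 0.95}
```

View pics/w1c.png

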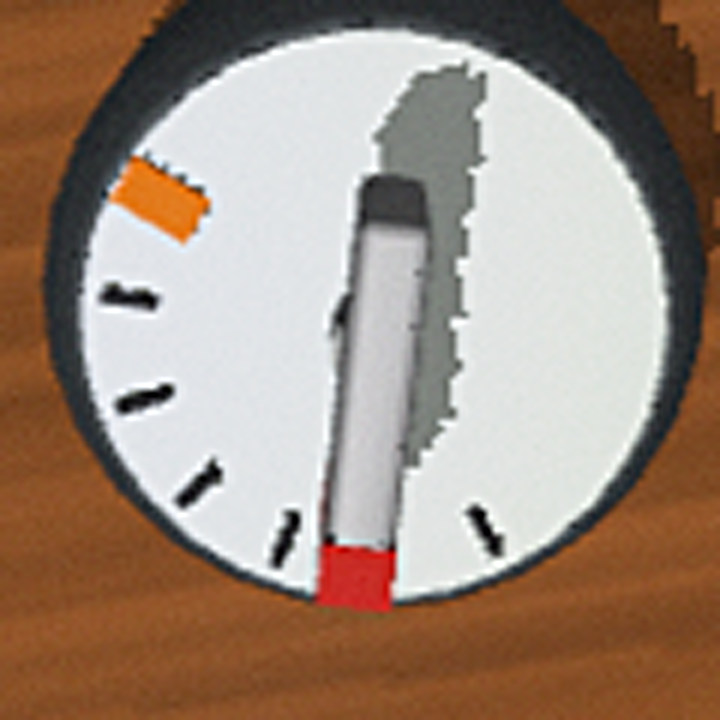

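```bash
python3 - <<'E'
from h import *
o=r.get_obs();s=snapshot("wrist")
f=lambda a,b,z:ray(s,(256+a/6,154+b/6),z,o)
A=f(394,224,.091);B=f(356,608,.091);c=(A+B)/2;d=B-A
print(A,B,c,np.linalg.norm(d),np.degrees(np.arctan2(d[1],d[0])))
cd=f(373,318,.045);O=f(160,200,.045)-cd;print("dial",cd,np.degrees(np.arctan2(O[1],O[0])))
O=f(160,200,.045)-c;print(np.degrees(np.arctan2(O[1],O[0])))
for q in [(128,297),(146,398),(198,484),(285,540),(486,532)]:
    O=f(*q,.045)-c;print(np.degrees(np.arctan2(O[1],O[0])))
M=R.from_quat(o["eef_rot"]).as_matrix();print(M, M.T@(np.array([c[0],c[1],.230])-o["position"])*1000, np.degrees(np.arctan2(M[1,0],M[0,0])),o["position"])
E
```

```text
[ 0.46311583 -0.28662781  0.091     ] [ 0.51001287 -0.29953716  0.091     ] [ 0.48656435 -0.29308249  0.091     ] 0.04864137997156929 -15.390632480329971
dial [ 0.48562096 -0.29291906  0.045     ] -129.7369180452207
-131.13865840598916
-106.70589258822083
-81.65545498521865
-56.86792350543105
-31.64163038417408
17.875154212426732
[[ 9.84601200e-01 -4.37898125e-04  1.74815004e-01]
 [-1.74814234e-01  1.41790901e-03  9.84600413e-01]
 [-6.79026445e-04 -9.99998899e-01  1.31952409e-03]] [  2.10273785 174.36450428   1.93371815] -10.067850184105886 [ 0.4842323  -0.29486607  0.40436319]
```

```bash
python3 - <<'E'
from h import *
for i in range(2):
    o=r.get_obs();s=snapshot("wrist");print(o["clock"],o["position"],o["joint_vel"].round(3),spotter.spot_point("key_grip",s)[0])
crop(s,[.4825,-.298,.075],60,"pics/w1d.png",o,6)
for n in("scene","side"):
    s=snapshot(n);crop(s,[.4845,-.297,.075],35,f"pics/{n}1c.png",None,8);print([ (d["at"],d["p"]) for d in spotter.spot_point("key_grip",s)])
E
```

```text
3.4 [ 0.484395  -0.2942193  0.4044411] [-0.014 -0.014 -0.003  0.005  0.    -0.003  0.001] {'at': [0.4777, -0.2971, 0.0746], 'p': 0.74}
3.5 [ 0.48451036 -0.29392007  0.40469429] [-0.002 -0.002  0.005 -0.002  0.001 -0.002  0.002] {'at': [0.5783, -0.4673, 0.0747], 'p': 0.76}
pics/w1d.png origin 249 153 scale 6
pics/scene1c.png origin 149 187 scale 8
[([0.5757, -0.4753, 0.0789], 0.79), ([0.4812, -0.2963, 0.0746], 0.55), ([0.3941, -0.4319, 0.0718], 0.52), ([0.3337, -0.2757, 0.072], 0.44)]
pics/side1c.png origin 284 308 scale 8
[([0.5724, -0.4718, 0.0757], 0.69), ([0.3939, -0.4308, 0.0738], 0.65), ([0.4822, -0.2941, 0.0764], 0.59)]
```

View pics/w1d.png

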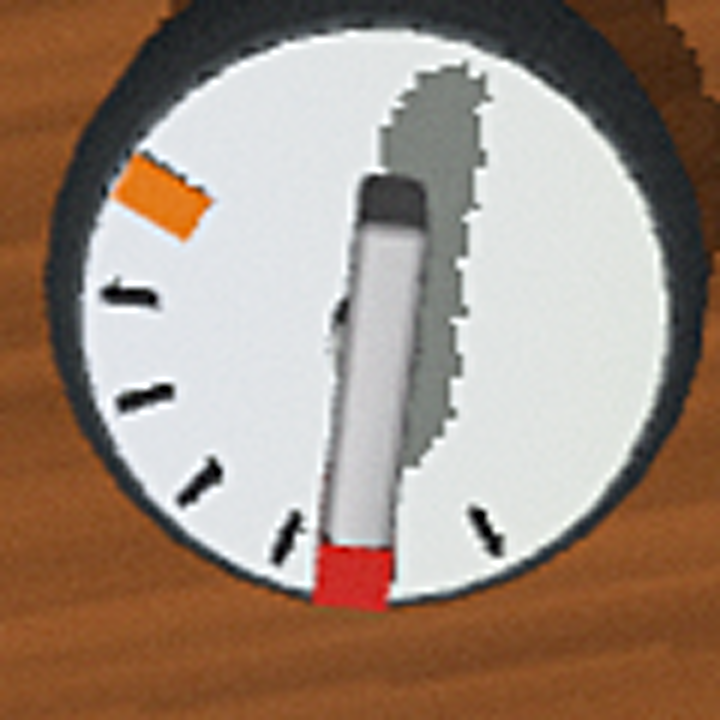

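View pics/side1c.png

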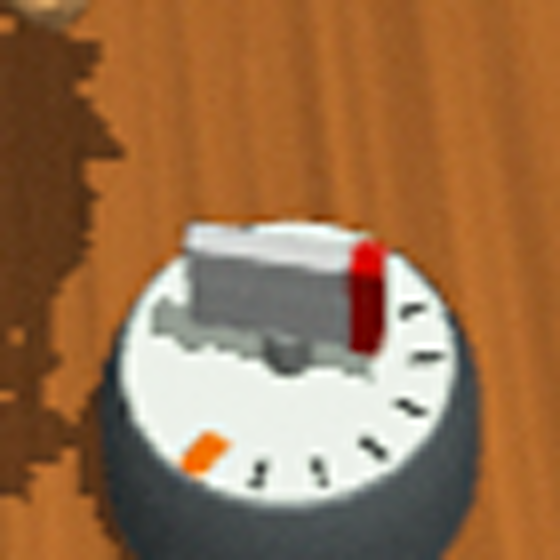

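```bash
python3 - <<'E'
from h import *
o=r.get_obs();s=snapshot("wrist")
print(o["clock"],o["position"],o["joint_vel"].round(3))
f=lambda a,b,z:ray(s,(249+a/6,153+b/6),z,o)
A=f(394,226,.091);B=f(353,608,.091);c=(A+B)/2;d=B-A
print(c,np.linalg.norm(d),np.degrees(np.arctan2(d[1],d[0])))
O=f(163,198,.045)-c;print("orange",np.degrees(np.arctan2(O[1],O[0])))
# dial ellipse fit
m=(s["frame"].min(2)>150).astype(np.uint8)
print("dialctr",f(373,318,.045))
M=R.from_quat(o["eef_rot"]).as_matrix();print(M.T@(np.array([c[0],c[1],.230])-o["position"])*1000, np.degrees(np.arctan2(M[1,0],M[0,0])))
b=snapshot("side");g=lambda a,q,z:ray(b,(284+a/8,308+q/8),z)
print("side",g(188,238,.091),g(372,256,.091))
E
```

```text
3.8 [ 0.48421739 -0.29528398  0.40484752] [ 0.006  0.005  0.003 -0.002 -0.    -0.     0.001]
[ 0.48545844 -0.29889042  0.091     ] 0.0484873394559048 -16.17701076558975
orange -131.71471978337453
dialctr [ 0.48422529 -0.29927384  0.045     ]
[  1.77279982 174.84637433  -3.43575362] -10.064398949204216
side [ 0.46246118 -0.29369043  0.091     ] [ 0.50571907 -0.30376606  0.091     ]
```

Target confirmed: grey case, white dial, red key end pointing at about -16°, orange mark at about -132°. That leaves roughly 2.0 rad clockwise to go. Now I descend.

>>> {"api": "step_arm", "payload": {
  "targets": [
    [[1.5, 35, -3.2], -0.1],
    [[1.5, 70, -3.2], -0.1],
    [[1.5, 105, -3.2], -0.1],
    [[1.5, 135, -3.2], -0.1],
    [[1.5, 155, -3.2], -0.1],
    [[1.5, 167, -3.2], -0.1],
    [[1.5, 173, -3.2], -0.1],
    [[1.5, 173, -3.2], -0.1]
  ]
}}

```text
clock: 4.57
position: [0.4849, -0.2992, 0.2309]
eef_rot: [-0.706, 0.028, -0.027, 0.707]
ft_force: [-0.1, 0.2, 0.4]
opening: 0.0855
```

>>> {"api": "step_arm", "payload": {
  "targets": [
    [[0, 0, 0], 0],
    [[0, 0, 0], 0],
    [[0, 0, 0], 0],
    [[0, 0, 0], 0],
    [[0, 0, 0], 0],
    [[0, 0, 0], 0],
    [[0, 0, 0], 0],
    [[0, 0, 0], 0]
  ],
  "gripper": 1,
  "squeeze": 70
}}

```text
clock: 5.23
position: [0.4852, -0.2985, 0.2322]
eef_rot: [-0.706, 0.027, -0.027, 0.708]
ft_force: [-1.8, 2.8, 5.5]
opening: 0.0083
```

```bash
python3 - <<'E'
from h import *
s=snapshot("wrist");cv2.imwrite("pics/w2.png",s["frame"])
o=r.get_obs();print(o["clock"],o["position"],o["joint_pos"],o["ft_force"],o["ft_torque"],o["opening"]);print(R.from_quat(o["eef_rot"]).as_matrix().round(3))
s=snapshot("side");crop(s,[.4845,-.297,.075],70,"pics/s2.png",None,5)
E
```

```text
5.2833 [ 0.48523909 -0.29854593  0.23222223] [-0.12965103  0.56608208  0.75559616  1.94405729 -0.52127095  0.83702414
  2.40405657] [-1.40492519  3.24122979  4.54420418] [ 0.56513002  0.23841314 -0.07212203] 0.008252071203865952
[[ 0.997 -0.     0.076]
 [-0.076  0.003  0.997]
 [-0.    -1.     0.003]]
pics/s2.png origin 249 273 scale 5
```

View pics/s2.png

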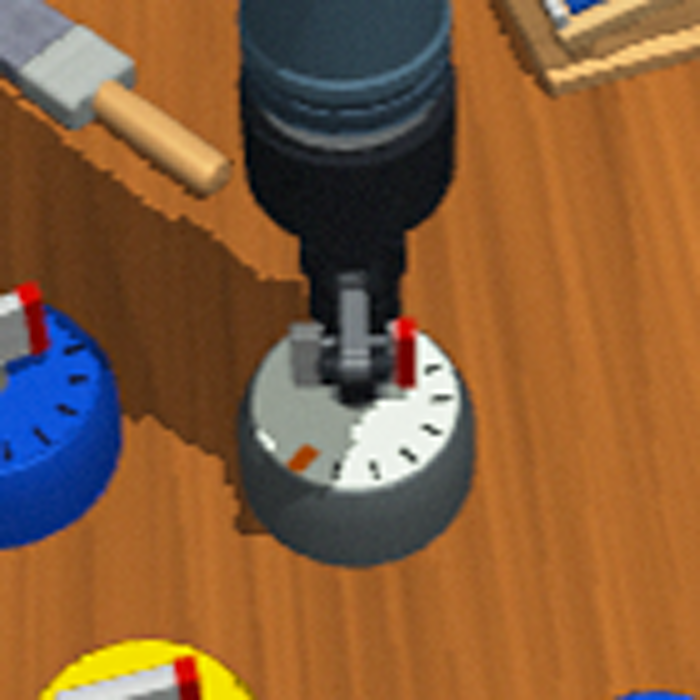

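The last trim went the wrong way, but the key is still gripped well. Now I turn clockwise.

>>> {"api": "step_arm", "payload": {
  "targets": [
    [[0, 0, 0], 0.08],
    [[0, 0, 0], 0.16],
    [[0, 0, 0], 0.24],
    [[0, 0, 0], 0.32],
    [[0, 0, 0], 0.4],
    [[0, 0, 0], 0.48],
    [[0, 0, 0], 0.56],
    [[0, 0, 0], 0.6]
  ]
}}

```text
clock: 6.0
position: [0.485, -0.2991, 0.2322]
eef_rot: [-0.666, 0.236, -0.235, 0.667]
ft_force: [-1.8, 1.7, 3.5]
opening: 0.0078
```

```bash
cat > st.py <<'E'
from h import *
o=r.get_obs();M=R.from_quat(o["eef_rot"]).as_matrix()
print(o["clock"],o["position"].round(4),"j",o["joint_pos"].round(2),"F",o["ft_force"].round(2),"T",o["ft_torque"].round(3),"op",o["opening"].round(4),"yawx",np.degrees(np.arctan2(M[1,0],M[0,0])).round(2),"down",M[:,1].round(4))
E
python3 st.py; python3 - <<'E'
from h import *
s=snapshot("side");crop(s,[.4845,-.297,.075],50,"pics/s3.png",None,6)
E
```

```text
pics/s3.png origin 269 293 scale 6Traceback (most recent call last):
  File "st.py", line 3, in <module>
    print(o["clock"],o["position"].round(4),"j",o["joint_pos"].round(2),"F",o["ft_force"].round(2),"T",o["ft_torque"].round(3),"op",o["opening"].round(4),"yawx",np.degrees(np.arctan2(M[1,0],M[0,0])).round(2),"down",M[:,1].round(4))
                                                                                                                                    ^^^^^^^^^^^^^^^^^^
AttributeError: 'float' object has no attribute 'round'
```

View pics/s3.png

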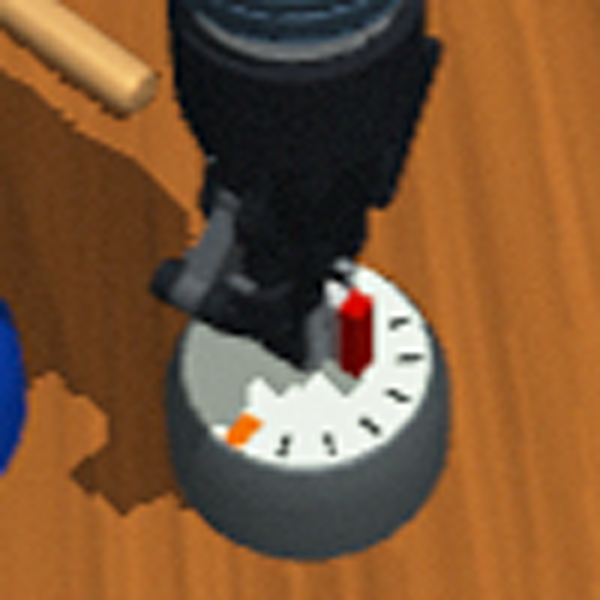

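>>> {"api": "step_arm", "payload": {
  "targets": [
    [[0, 0, 0], 0.09],
    [[0, 0, 0], 0.18],
    [[0, 0, 0], 0.27],
    [[0, 0, 0], 0.36],
    [[0, 0, 0], 0.45],
    [[0, 0, 0], 0.54],
    [[0, 0, 0], 0.62],
    [[0, 0, 0], 0.7]
  ]
}}

```text
clock: 6.72
position: [0.4843, -0.2995, 0.2322]
eef_rot: [0.545, -0.451, 0.45, -0.545]
ft_force: [-2.5, 1.6, 5.2]
opening: 0.0081
```

```bash
sed -i 's/o\["opening"\].round(4)/round(o["opening"],4)/' st.py; python3 st.py
```

```text
6.7167 [ 0.4843 -0.2995  0.2322] j [-0.32  0.72  1.05  1.95 -0.79  0.94  1.31] F [-2.54  1.57  5.15] T [0.171 0.559 0.078] op 0.0081 yawx -79.08 down [-1.5e-03  7.0e-04 -1.0e+00]
```

>>> {"api": "step_arm", "payload": {
  "targets": [
    [[0, 0, 0], 0.1],
    [[0, 0, 0], 0.2],
    [[0, 0, 0], 0.3],
    [[0, 0, 0], 0.4],
    [[0, 0, 0], 0.5],
    [[0, 0, 0], 0.6],
    [[0, 0, 0], 0.7],
    [[0, 0, 0], 0.75]
  ]
}}

```text
clock: 7.38
position: [0.4835, -0.2995, 0.2322]
eef_rot: [-0.343, 0.62, -0.618, 0.342]
ft_force: [-4.8, 2.7, 7.0]
opening: 0.0081
```

```bash
python3 st.py;python3 - <<'E'
from h import *
s=snapshot("side");crop(s,[.4845,-.297,.075],50,"pics/s4.png",None,6)
E
```

```text
7.3833 [ 0.4835 -0.2995  0.2322] j [-0.4   0.84  1.18  1.95 -0.93  1.04  0.67] F [-4.82  2.73  6.98] T [0.431 0.789 0.106] op 0.0081 yawx -122.09 down [-0.0034  0.0015 -1.    ]
pics/s4.png origin 269 293 scale 6
```

View pics/s4.png

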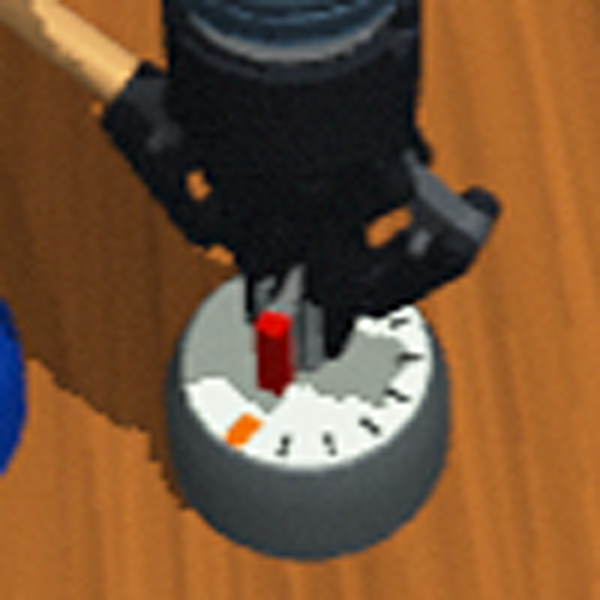

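>>> {"api": "step_arm", "payload": {
  "targets": [
    [[0, 0, 0], 0.06],
    [[0, 0, 0], 0.11],
    [[0, 0, 0], 0.15],
    [[0, 0, 0], 0.18],
    [[0, 0, 0], 0.2],
    [[0, 0, 0], 0.22],
    [[0, 0, 0], 0.22]
  ]
}}

```text
clock: 8.02
position: [0.4834, -0.2995, 0.2322]
eef_rot: [-0.277, 0.652, -0.65, 0.273]
ft_force: [-3.2, 3.0, 8.2]
opening: 0.008
```

```bash
python3 st.py;python3 - <<'E'
from h import *
s=snapshot("side");crop(s,[.4845,-.297,.075],50,"pics/s5.png",None,6)
E
```

```text
8.0167 [ 0.4834 -0.2995  0.2322] j [-0.41  0.88  1.22  1.96 -0.97  1.07  0.48] F [-3.25  2.99  8.23] T [0.634 0.681 1.052] op 0.008 yawx -134.23 down [-5.5e-03  7.0e-04 -1.0e+00]
pics/s5.png origin 269 293 scale 6
```

View pics/s5.png

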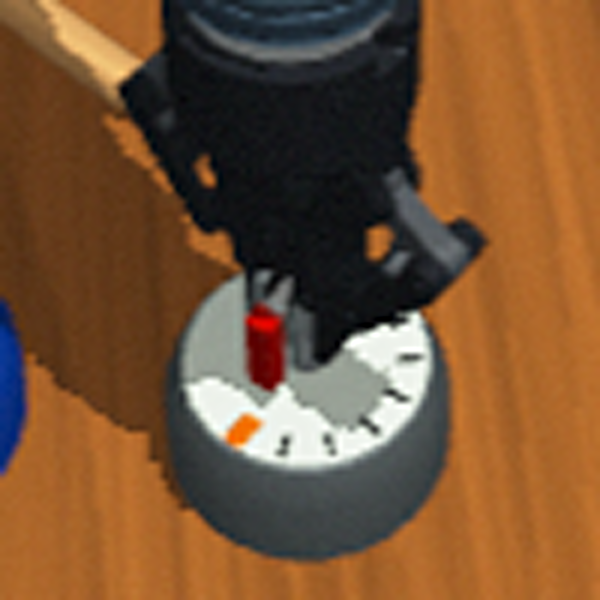

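At the stop: moment 1.05 N m, yaw −134°. Releasing and rising.

>>> {"api": "step_arm", "payload": {
  "targets": [
    [[0, 0, 0], 0],
    [[0, 0, 0], 0],
    [[0, 0, 0], 0],
    [[0, 0, 0], 0],
    [[0, -25, 0], 0],
    [[0, -60, 0], 0],
    [[0, -100, 0], 0],
    [[0, -140, 0], 0]
  ],
  "gripper": -1
}}

```text
clock: 8.73
position: [0.4849, -0.2989, 0.3726]
eef_rot: [-0.274, 0.652, -0.652, 0.273]
ft_force: [0.8, 0.8, 0.9]
opening: 0.0855
```

```bash
python3 st.py;python3 - <<'E'
from h import *
o=r.get_obs();s=snapshot("wrist");cv2.imwrite("pics/w6.png",s["frame"])
s=snapshot("side");crop(s,[.4845,-.297,.075],45,"pics/s6.png",None,6)
E
```

```text
8.7333 [ 0.4849 -0.2989  0.3726] j [-0.53  0.75  1.44  1.87 -0.79  1.27  0.37] F [0.77 0.82 0.94] T [-0.035 -0.066  0.001] op 0.0855 yawx -134.48 down [-1.3e-03  6.0e-04 -1.0e+00]
pics/s6.png origin 274 298 scale 6
```

View pics/w6.png

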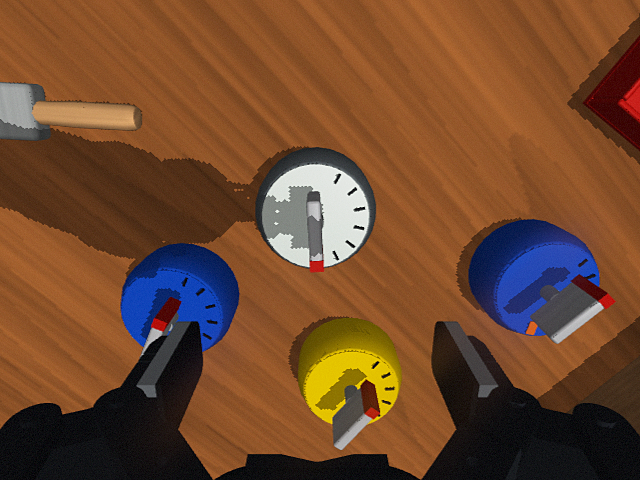

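View pics/s6.png

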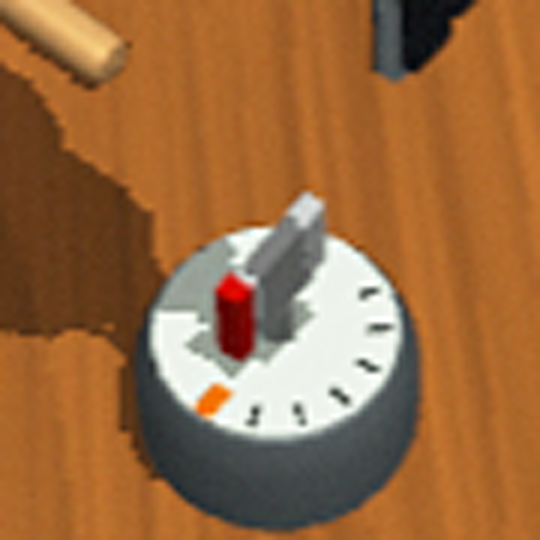

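Wrist view: the red end (317,268) now covers the orange mark, so the key is wound. The moves can only turn about the tool's y, so the 15° tilt will need an in-hand pivot. First I measure the panel's yaw and the tool's pose.

```bash
python3 - <<'E'
from h import *
ims=[]
for n in("scene","side"):
    s=snapshot(n);crop(s,[.657,-.012,.065],60,f"pics/p_{n}.png",None,6)
    print([(d["at"],d["p"]) for d in spotter.spot_point("mark",s)],[(d["at"],d["p"]) for d in spotter.spot_point("panel",s)],[(d["at"],d["p"]) for d in spotter.spot_point("presser_grip",s)],[(d["at"],d["p"]) for d in spotter.spot_point("block",s)])
    u,v=proj(s,[.523,.264,.09])[0];c=s["frame"][int(v)-35:int(v)+35,int(u)-35:int(u)+35];print(int(u)-35,int(v)-35);ims.append(cv2.resize(c,(400,400),interpolation=cv2.INTER_CUBIC))
cv2.imwrite("pics/tool.png",np.hstack(ims))
E
```

```text
pics/p_scene.png origin 247 223 scale 6
[([0.6731, 0.0212, 0.0737], 0.56), ([0.7166, 0.2844, 0.0023], 0.39), ([0.4829, -0.2953, 0.073], 0.29)] [([0.6537, -0.0107, 0.0677], 0.73), ([0.5226, 0.2645, 0.0507], 0.45)] [] [([0.5282, 0.2703, -0.0008], 0.8), ([0.5188, 0.2641, 0.0952], 0.62)]
392 193
pics/p_side.png origin 318 182 scale 6
[([0.6738, 0.0206, 0.0744], 0.93)] [([0.6614, -0.0139, 0.0654], 0.78)] [([0.7082, -0.2354, 0.0006], 0.31)] []
279 140
```

View pics/p_scene.png

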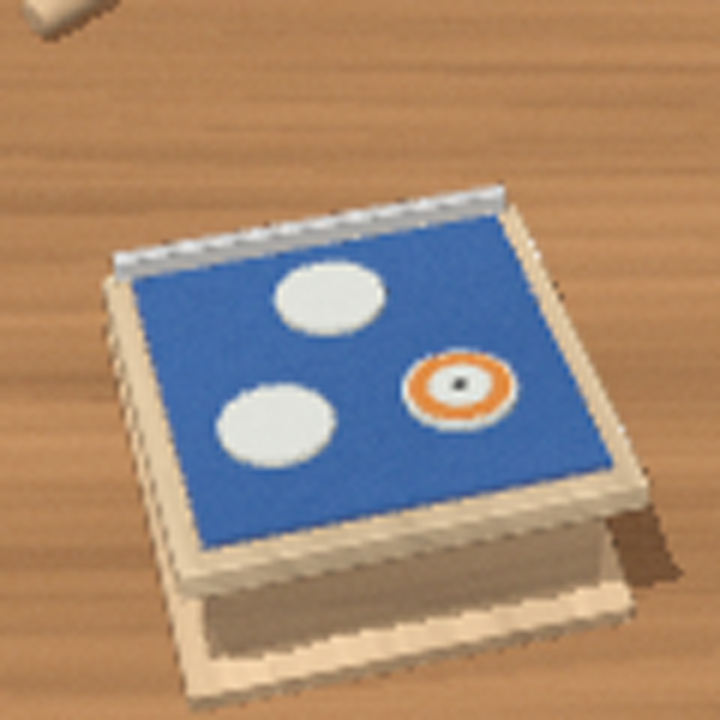

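View pics/p_side.png

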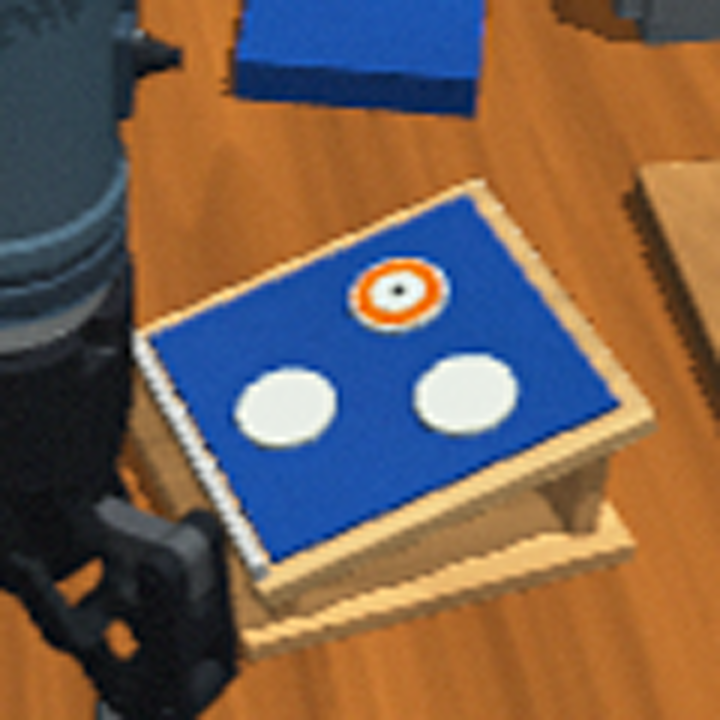

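View pics/tool.png

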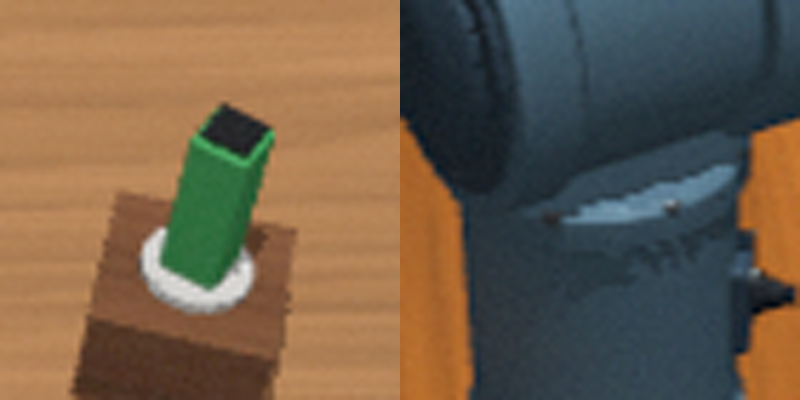

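>>> {"api": "step_arm", "payload": {
  "targets": [
    [[-215, -15, -184], -0.9],
    [[-215, -15, -184], -0.9],
    [[-215, -15, -184], -0.9],
    [[-215, -15, -184], -0.9],
    [[-215, -15, -184], -0.9],
    [[-215, -15, -184], -0.9],
    [[-215, -15, -184], -0.9],
    [[-215, -15, -184], -0.9]
  ]
}}

```text
clock: 10.0
position: [0.506, -0.0079, 0.386]
eef_rot: [-0.534, 0.464, -0.462, 0.535]
ft_force: [0.7, 1.1, -0.8]
opening: 0.0854
```

```bash
python3 st.py
```

```text
10.0 [ 0.506  -0.0079  0.386 ] j [-1.25  0.54  1.5   2.   -0.59  1.18  0.64] F [ 0.66  1.11 -0.83] T [ 0.03  -0.06   0.014] op 0.0854 yawx -81.83 down [-0.001   0.0037 -1.    ]
```

```bash
python3 - <<'E'
from h import *
from scipy.optimize import least_squares
a=snapshot("scene");b=snapshot("side")
sc=np.array([[135,282],[500,215],[612,467],[203,548],[460,384]])/6+[247,223]
sd=np.array([[275,562],[148,340],[462,197],[620,405],[398,290]])/6+[318,182]
def fr(psi,t=15):
    t=np.radians(t);x=np.array([np.cos(t)*np.cos(psi),np.cos(t)*np.sin(psi),np.sin(t)]);y=np.array([-np.sin(psi),np.cos(psi),0]);return x,y,np.cross(x,y)
def model(p):
    c=p[:3];x,y,n=fr(p[3]);lo,hi,h=p[4],p[5],p[6]
    return np.array([c-lo*x-h*y,c-lo*x+h*y,c+hi*x+h*y,c+hi*x-h*y,c+.025*x+.03*y+p[7]*n])
def res(p):
    m=model(p);return np.r_[(proj(a,m)-sc).ravel(),(proj(b,m)-sd).ravel()]
q=least_squares(res,[.655,-.012,.065,.2,.08,.08,.075,.003])
print(q.x,np.degrees(q.x[3]),np.abs(q.fun).max(),q.fun.round(1));print("mark",model(q.x)[4],"n",fr(q.x[3])[2])
# plain triangulation of dot
def tri(res2=None):
    f=lambda P:np.r_[proj(a,P)[0]-sc[4],proj(b,P)[0]-sd[4]]
    z=least_squares(f,[.67,.02,.074]);return z.x,z.fun
print(tri())
E
```

```text
[ 0.66012284 -0.01308503  0.06207026  0.22154171  0.0751657   0.07404813
  0.06991119  0.00628675] 12.693404994490667 0.8648359783975366 [-0.7  0.7 -0.7  0.9  0.   0.1 -0.2  0.2 -0.1  0.4 -0.8 -0.3 -0.3 -0.7
  0.1 -0.5 -0.7 -0.3 -0.5 -0.4]
mark [0.67550142 0.0211304  0.07461327] n [-0.25249347 -0.05687132  0.96592583]
(array([0.67564177, 0.02069299, 0.07489381]), array([-0.28878515,  0.38984478, -0.40487154, -0.41916364]))
```

>>> {"api": "step_arm", "payload": {
  "targets": [
    [[-268, -15, 53], -0.9],
    [[-268, -15, 53], -0.9],
    [[-268, -15, 53], -0.9],
    [[-268, -15, 53], -0.9],
    [[-268, -15, 53], -0.9],
    [[-268, -15, 53], -0.9],
    [[-268, -15, 53], -0.9],
    [[-268, -15, 53], -0.9]
  ]
}}

```text
clock: 10.77
position: [0.5239, 0.2617, 0.4015]
eef_rot: [-0.681, 0.187, -0.187, 0.683]
ft_force: [0.3, 0.2, 0.5]
opening: 0.0854
```

```bash
python3 st.py; python3 - <<'E'
from h import *
for i in range(3): s=snapshot("wrist")
o=r.get_obs();s=snapshot("wrist");cv2.imwrite("pics/w7.png",s["frame"]);print(o["position"])
for n in ("presser_grip","block"):print(n,[(d["at"],d["p"]) for d in spotter.spot_point(n,s)])
s=snapshot("scene")
for n in ("presser_grip","block"):print(n,[(d["at"],d["p"]) for d in spotter.spot_point(n,s)])
s=snapshot("side")
for n in ("presser_grip","block"):print(n,[(d["at"],d["p"]) for d in spotter.spot_point(n,s)])
E
```

```text
10.7667 [0.5239 0.2617 0.4015] j [-1.46  0.53  1.23  1.8  -0.54  1.2   0.96] F [0.28 0.2  0.49] T [0.037 0.016 0.024] op 0.0854 yawx -30.67 down [ 0.0011  0.002  -1.    ]
[0.52437661 0.25276287 0.40145968]
presser_grip [([0.5214, 0.2688, 0.0965], 0.57)]
block [([0.5247, 0.2683, -0.0006], 0.66)]
presser_grip [([0.5186, 0.2651, 0.097], 0.93)]
block [([0.5258, 0.2672, 0.0002], 0.65)]
presser_grip [([0.5217, 0.2656, 0.0929], 0.75)]
block [([0.5246, 0.2631, 0.0017], 0.88)]
```

View pics/w7.png

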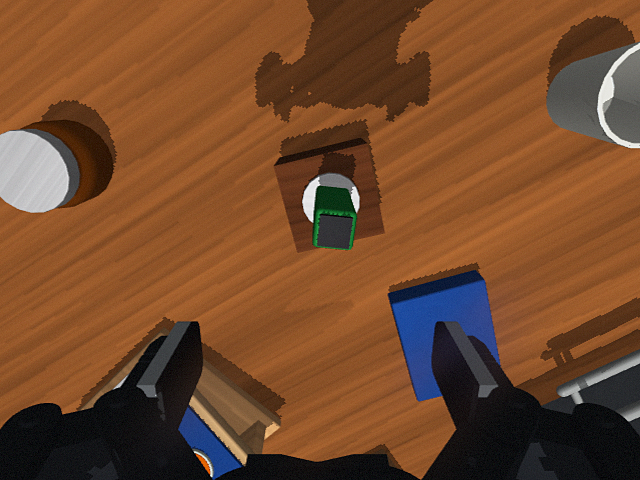

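```bash
python3 - <<'E'
from h import *
o=r.get_obs();s=snapshot("wrist");print(o["position"],o["joint_vel"].round(3))
crop(s,[.5225,.266,.11],50,"pics/w7c.png",o,7)
print(proj(s,[.5225,.266,.132],o))
E
```

```text
[0.52376024 0.25509571 0.40164317] [-0.002  0.001 -0.006 -0.004  0.001 -0.001  0.   ]
pics/w7c.png origin 278 171 scale 7
[[329.27937042 231.43841703]]
```

View pics/w7c.png

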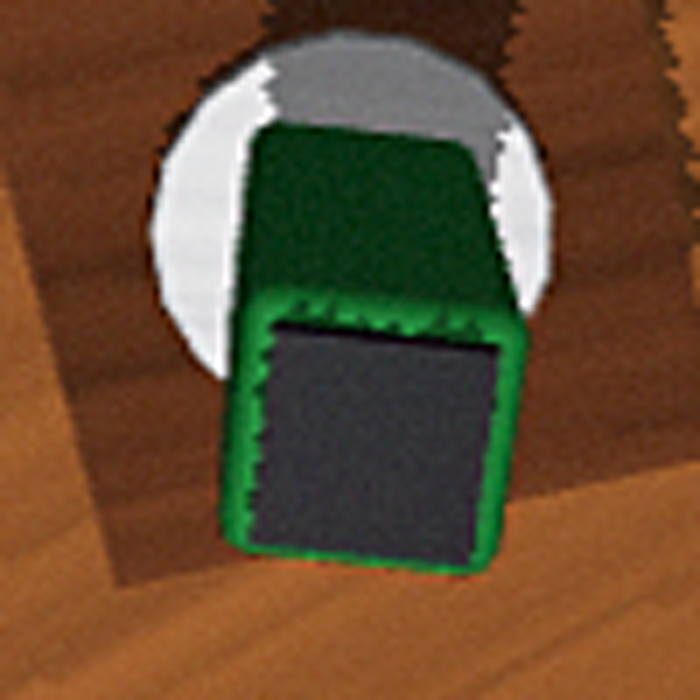

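```bash
python3 - <<'E'
from h import *
o=r.get_obs();s=snapshot("wrist");print(o["position"])
f=lambda a,b:ray(s,(278+a/7,171+b/7),.132,o)
q=[f(240,288),f(522,318),f(492,574),f(226,548)]
c=sum(q)/4;print(c)
for i in range(4):
    d=q[(i+1)%4]-q[i];print(np.linalg.norm(d),np.degrees(np.arctan2(d[1],d[0])))
fl=[ray(s,(278+x/7,171+y/7),.055,o) for x,y in((152,228),(553,228))];print("flange",sum(fl)/2)
M=R.from_quat(o["eef_rot"]).as_matrix();print(M.T@(np.array([c[0],c[1],.25])-o["position"])*1000,np.degrees(np.arctan2(M[1,0],M[0,0])))
E
```

```text
[0.52371554 0.25534432 0.40166202]
[0.52384499 0.26656928 0.132     ]
0.024673053921146534 52.37980496406453
0.023927845600261368 -36.141816176006266
0.02399215549779625 -127.29865329344725
0.02408955097249876 145.4699760017729
flange [0.52462387 0.26670787 0.055     ]
[ -5.71913796 151.66206626   9.65888658] -31.35696420691755
```

>>> {"api": "step_arm", "payload": {
  "targets": [
    [[-5.7, 35, 9.6], 0.088],
    [[-5.7, 70, 9.6], 0.088],
    [[-5.7, 100, 9.6], 0.088],
    [[-5.7, 125, 9.6], 0.088],
    [[-5.7, 140, 9.6], 0.088],
    [[-5.7, 148, 9.6], 0.088],
    [[-5.7, 151, 9.6], 0.088],
    [[-5.7, 151, 9.6], 0.088]
  ]
}}

```text
clock: 12.13
position: [0.5242, 0.2668, 0.251]
eef_rot: [-0.672, 0.22, -0.221, 0.672]
ft_force: [-0.3, 0.2, -0.0]
opening: 0.0856
```

>>> {"api": "step_arm", "payload": {
  "targets": [
    [[0, 0, 0], 0],
    [[0, 0, 0], 0],
    [[0, 0, 0], 0],
    [[0, 0, 0], 0],
    [[0, 0, 0], 0],
    [[0, 0, 0], 0],
    [[0, 0, 0], 0],
    [[0, 0, 0], 0]
  ],
  "gripper": 1,
  "squeeze": 30
}}

```text
clock: 12.8
position: [0.5242, 0.2667, 0.2513]
eef_rot: [-0.672, 0.221, -0.221, 0.672]
ft_force: [-0.5, -0.7, 5.2]
opening: 0.0258
```

```bash
python3 st.py; python3 - <<'E'
from h import *
for n in("scene","side"):
    s=snapshot(n);crop(s,[.524,.2665,.10],50,f"pics/g_{n}.png",None,6)
E
```

```text
12.8 [0.5242 0.2667 0.2513] j [-1.33  0.71  1.04  1.9  -0.75  0.98  0.99] F [-0.48 -0.75  5.17] T [-0.042  0.25   0.037] op 0.0258 yawx -36.38 down [ 5.e-04  6.e-04 -1.e+00]
pics/g_scene.png origin 379 175 scale 6
pics/g_side.png origin 264 121 scale 6
```

View pics/g_scene.png

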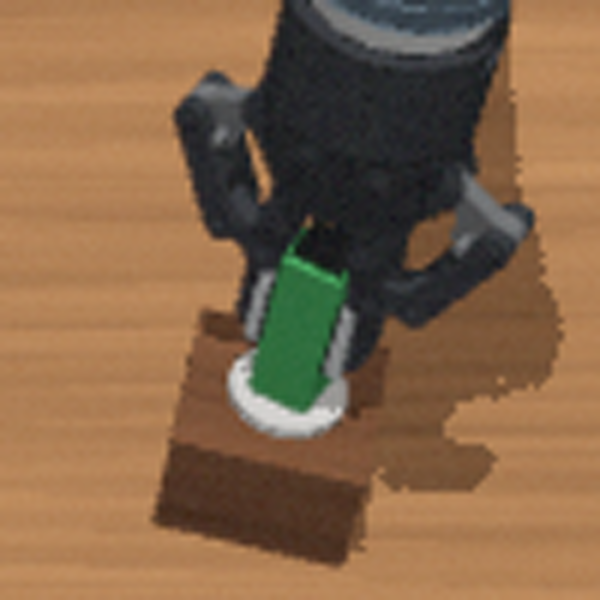

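View pics/g_side.png

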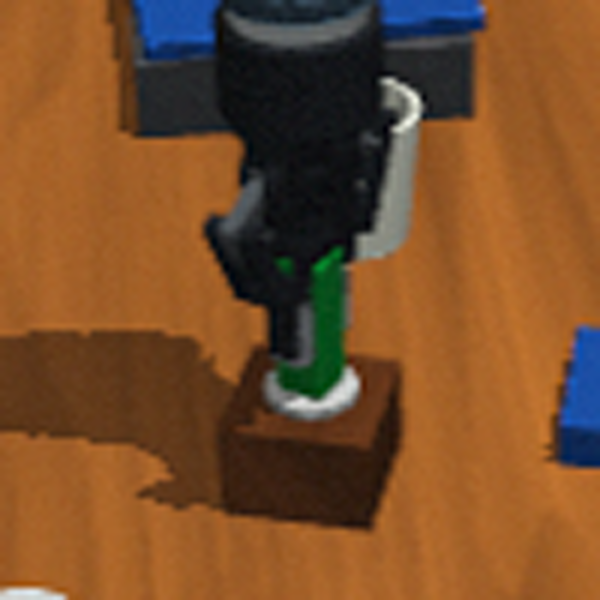

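Firm grasp (opening 25.8 mm). Now I lift 22 mm, leaving the foot in the hole, and push along −x_tool so the tool swivels in the jaws.

>>> {"api": "step_arm", "payload": {
  "targets": [
    [[0, -4, 0], 0],
    [[0, -10, 0], 0],
    [[0, -17, 0], 0],
    [[0, -22, 0], 0],
    [[0, -22, 0], 0],
    [[0, -22, 0], 0]
  ],
  "squeeze": 30
}}

```text
clock: 13.4
position: [0.5239, 0.2669, 0.2731]
eef_rot: [-0.672, 0.22, -0.221, 0.672]
ft_force: [-0.2, -0.3, -1.3]
opening: 0.0256
```

```bash
python3 st.py
```

```text
13.4 [0.5239 0.2669 0.2731] j [-1.35  0.69  1.07  1.89 -0.72  1.01  0.98] F [-0.24 -0.3  -1.28] T [0.009 0.005 0.026] op 0.0256 yawx -36.36 down [ 6.e-04  5.e-04 -1.e+00]
```

>>> {"api": "step_arm", "payload": {
  "targets": [
    [[-4, 0, 0], 0],
    [[-8, 0, 0], 0],
    [[-12, 0, 0], 0],
    [[-15, 0, 0], 0],
    [[-18, 0, 0], 0],
    [[-20, 0, 0], 0],
    [[-20, 0, 0], 0]
  ],
  "squeeze": 22
}}

```text
clock: 13.98
position: [0.5078, 0.2783, 0.2729]
eef_rot: [0.672, -0.22, 0.221, -0.672]
ft_force: [2.8, -3.6, -1.2]
opening: 0.0257
```

```bash
python3 st.py; python3 - <<'E'
from h import *
for n in("scene","side"):
    s=snapshot(n);crop(s,[.516,.2725,.11],50,f"pics/t1_{n}.png",None,6)
E
```

```text
13.9833 [0.5078 0.2783 0.2729] j [-1.4   0.67  1.08  1.91 -0.71  1.    0.95] F [ 2.83 -3.58 -1.19] T [-0.876 -0.734 -0.011] op 0.0257 yawx -36.37 down [ 9.e-04 -1.e-03 -1.e+00]
pics/t1_scene.png origin 382 170 scale 6
pics/t1_side.png origin 261 117 scale 6
```

View pics/t1_scene.png

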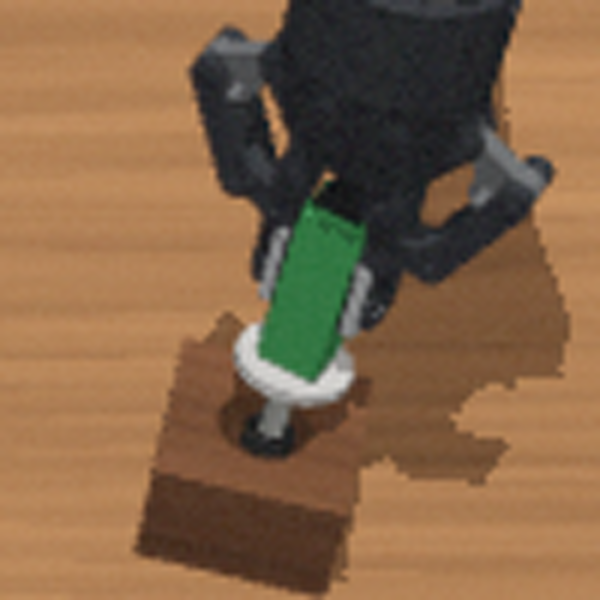

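View pics/t1_side.png

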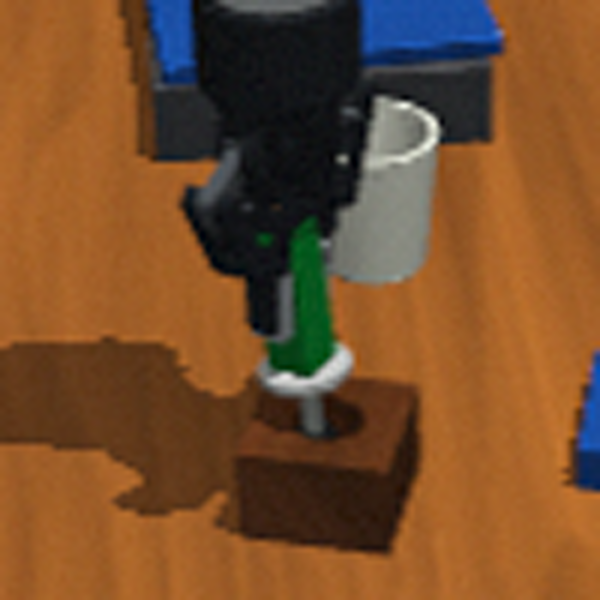

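It swivels with only 4.5 N of push. Continuing.

>>> {"api": "step_arm", "payload": {
  "targets": [
    [[-2, 0, 0], 0],
    [[-4, 0, 0], 0],
    [[-6, 0, 0], 0],
    [[-8, 0, 0], 0],
    [[-9, 0, 0], 0],
    [[-9, 0, 0], 0]
  ]
}}

```text
clock: 14.58
position: [0.5, 0.2842, 0.2723]
eef_rot: [0.672, -0.221, 0.22, -0.672]
ft_force: [2.5, -3.1, -3.0]
opening: 0.0258
```

```bash
python3 st.py
```

```text
14.5833 [0.5    0.2842 0.2723] j [-1.42  0.67  1.09  1.92 -0.71  1.    0.93] F [ 2.48 -3.13 -3.  ] T [-0.904 -0.683  0.002] op 0.0258 yawx -36.33 down [-1.e-03 -2.e-04 -1.e+00]
```

>>> {"api": "step_arm", "payload": {
  "targets": [
    [[8, 0, 0], 0],
    [[8, -12, 0], 0],
    [[8, -30, 0], 0],
    [[8, -55, 0], 0],
    [[8, -80, 0], 0],
    [[8, -95, 0], 0],
    [[8, -100, 0], 0],
    [[8, -100, 0], 0]
  ],
  "squeeze": 60
}}

```text
clock: 15.25
position: [0.5072, 0.2798, 0.3742]
eef_rot: [-0.671, 0.22, -0.22, 0.673]
ft_force: [-0.3, -1.3, -2.2]
opening: 0.0255
```

```bash
python3 st.py; python3 - <<'E'
from h import *
o=r.get_obs();c=o["position"]-[0,0,.16];print(c)
for n in("scene","side"):
    s=snapshot(n);crop(s,c,50,f"pics/t2_{n}.png",None,6)
s=snapshot("wrist");cv2.imwrite("pics/t2w.png",s["frame"])
E
```

```text
15.25 [0.5072 0.2798 0.3742] j [-1.51  0.56  1.23  1.84 -0.58  1.16  0.86] F [-0.34 -1.29 -2.25] T [ 0.035  0.046 -0.012] op 0.0255 yawx -36.33 down [ 0.0012  0.003  -1.    ]
[0.50720733 0.27979405 0.2142259 ]
pics/t2_scene.png origin 395 132 scale 6
pics/t2_side.png origin 256 83 scale 6
```

View pics/t2_scene.png

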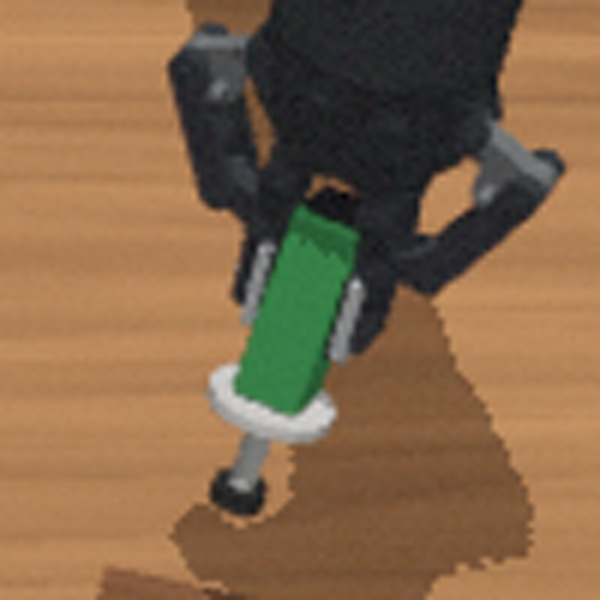

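View pics/t2_side.png

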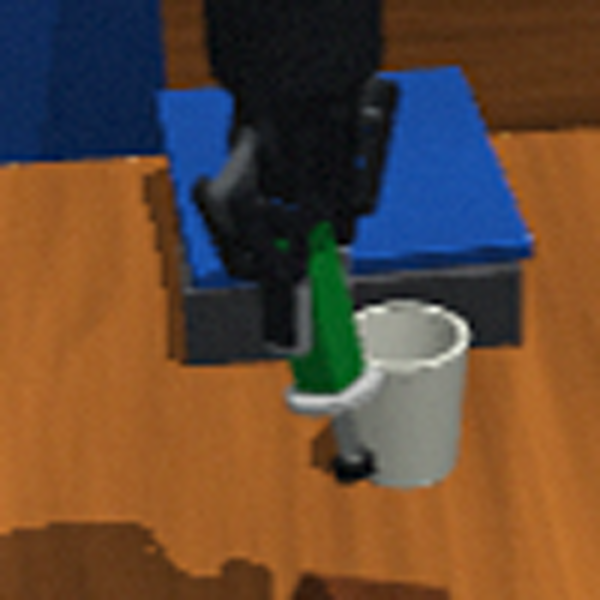

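View pics/t2w.png

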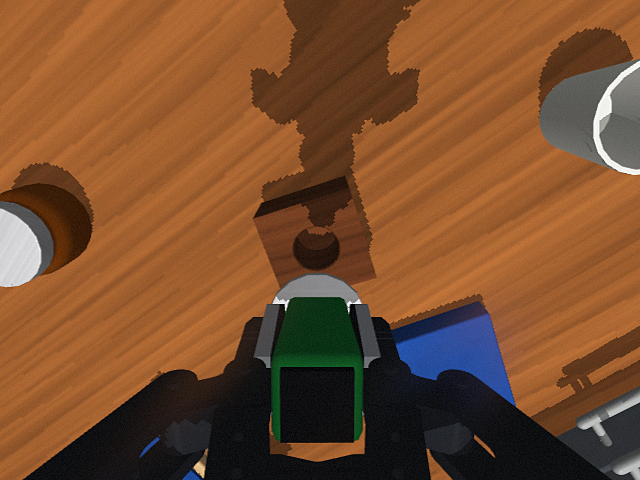

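```bash
python3 - <<'E'
from h import *
o=r.get_obs();c=o["position"]-[0.0,0.0,.21]
ims=[]
for n in("scene","side"):
    s=snapshot(n);u,v=proj(s,c)[0];x0,y0=int(u)-25,int(v)-25;print(n,x0,y0)
    ims.append(cv2.resize(s["frame"][y0:y0+50,x0:x0+50],(400,400),interpolation=cv2.INTER_CUBIC))
    print([(d["at"],d["p"]) for d in spotter.spot_point("foot",s)],[(d["at"],d["p"]) for d in spotter.spot_point("presser_grip",s)],[(d["at"],d["p"]) for d in spotter.spot_point("presser",s)])
cv2.imwrite("pics/t2z.png",np.hstack(ims))
s=snapshot("wrist");cv2.imwrite("pics/t2wz.png",cv2.resize(s["frame"][260:460,240:400],None,fx=3,fy=3,interpolation=cv2.INTER_CUBIC))
print([(d["at"],d["p"]) for d in spotter.spot_point("presser_grip",s)],[(d["at"],d["p"]) for d in spotter.spot_point("presser",s)],o["position"])
E
```

```text
scene 414 175
[([0.5254, 0.2639, 0.1343], 0.42)] [([0.5046, 0.2742, 0.2152], 0.93)] [([0.5181, 0.2716, 0.177], 0.88)]
side 282 125
[] [([0.5087, 0.2778, 0.2151], 0.57)] [([0.5215, 0.2675, 0.1708], 0.88), ([0.7162, 0.2933, -0.0022], 0.32)]
[([0.5082, 0.2795, 0.2159], 0.7)] [([0.5185, 0.2694, 0.1705], 0.72)] [0.50602421 0.27942893 0.37120816]
```

View pics/t2z.png

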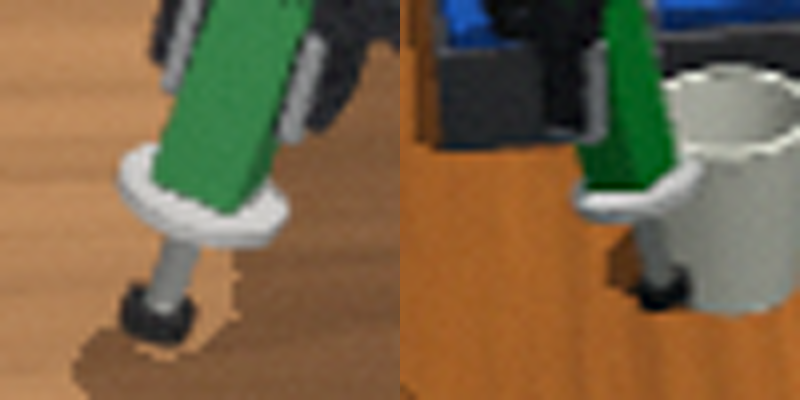

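View pics/t2wz.png

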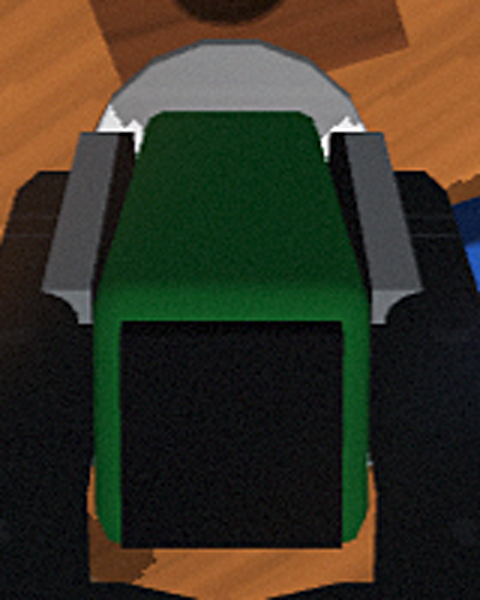

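```bash
cat > fit.py <<'E'
from h import *
from scipy.optimize import least_squares
def fit(feats,T,p0=(0,155,0,-15,0),fixed=None):
    # feats: list of (snap, obs, local point in presser_grip frame [mm], pixel, weight); tool-frame pose
    def world(p,L):
        th,ph=np.radians(p[3]),np.radians(p[4])
        # tool local frame in gripper frame: lz (up the tool) = -y tilted toward -x by th; lx -> x ; ly -> z
        lz=np.array([-np.sin(th),-np.cos(th)*np.cos(ph),np.sin(ph)*np.cos(th)]);
        lx=np.array([1,0,0])-lz*lz[0];lx/=np.linalg.norm(lx);ly=np.cross(lz,lx)
        q=(np.array(p[:3])+lx*L[0]+ly*L[1]+lz*L[2])/1000
        return T[:3,:3]@q+T[:3,3]
    def res(p):
        return np.concatenate([(proj(s,world(p,L),o)[0]-px)*w for s,o,L,px,w in feats])
    q=least_squares(res,p0,loss="soft_l1");return q,world
E
python3 - <<'E'
from fit import *
o=r.get_obs();w=snapshot("wrist");a=snapshot("scene");b=snapshot("side")
T=np.eye(4);T[:3,:3]=R.from_quat(o["eef_rot"]).as_matrix();T[:3,3]=o["position"]
W=lambda x,y:np.array([240+x/3,260+y/3]);A=lambda x,y:np.array([414+x/8,175+y/8]);B=lambda x,y:np.array([282+x/8,125+y/8])
wf=[(w,o,(-13,-13,-37),W(147,113),1),(w,o,(-13,13,-37),W(315,113),1),(w,o,(-13,-13,37),W(93,294),1),(w,o,(-13,13,37),W(370,294),1),(w,o,(-23,0,-37),W(232,43),1)]
sf=[(a,None,(0,0,-41),A(204,194),1),(a,None,(0,0,-80),A(157,316),1)]
df=[(b,None,(0,0,-41),B(239,190),1),(b,None,(0,0,-80),B(264,291),1)]
for nm,F in(("w",wf),("ab",sf+df),("all",wf+sf+df)):
    q,wd=fit(F,T);print(nm,q.x.round(2),q.fun.round(1))
E
```

```text
w [ 6.2100e+00  1.6078e+02  1.1400e+00  1.3950e+01 -5.0000e-02] [-0.  -0.5  0.2 -0.4 -0.1 -0.   0.1  0.  -0.2  1.5]
ab [  1.45 159.46   2.5   14.54   1.09] [-0.3  0.8 -0.3  0.5 -0.6 -0.9 -0.4 -0.7]
all [ 5.0000e+00  1.5886e+02  1.1400e+00  1.4130e+01 -5.0000e-02] [-0.3 -0.7  0.6 -0.6 -1.  -0.   1.   0.  -0.2  1.  -1.2  1.4 -0.7  1.1
  0.3 -0.7  0.6 -0.6]
```

Combined fit: the tool leans 14.1–14.5° the right way, as wanted. Now I carry it over the ringed badge with the yaw at 12.7°.

>>> {"api": "step_arm", "payload": {
  "targets": [
    [[20, 0, -10], -0.06],
    [[50, 0, -25], -0.17],
    [[85, 0, -43], -0.28],
    [[120, 0, -60], -0.39],
    [[155, 0, -78], -0.5],
    [[190, 0, -95], -0.61],
    [[225, 5, -113], -0.72],
    [[250, 12, -125], -0.8]
  ]
}}

```text
clock: 16.77
position: [0.6353, 0.0253, 0.362]
eef_rot: [0.705, 0.06, -0.057, -0.704]
ft_force: [-0.2, -1.5, -1.5]
opening: 0.0252
```

```bash
python3 st.py
```

```text
16.7667 [0.6353 0.0253 0.362 ] j [-0.81  0.56  0.95  1.71 -0.49  1.13  2.02] F [-0.24 -1.49 -1.53] T [-0.068 -0.061 -0.058] op 0.0252 yawx 9.51 down [ 0.0034 -0.002  -1.    ]
```

>>> {"api": "step_arm", "payload": {
  "targets": [
    [[2, 4, -4], -0.02],
    [[4, 9, -9], -0.04],
    [[6, 13, -13], -0.056],
    [[6, 16, -14], -0.056],
    [[6, 16, -14], -0.056],
    [[6, 16, -14], -0.056]
  ]
}}

```text
clock: 17.27
position: [0.6422, 0.0183, 0.3444]
eef_rot: [-0.703, -0.078, 0.079, 0.703]
ft_force: [0.6, -0.2, -3.3]
opening: 0.0255
```

```bash
python3 st.py; python3 - <<'E'
from h import *
for i in range(4): snapshot("wrist")
o=r.get_obs();print(o["position"],o["joint_vel"].round(3));c=np.array([.666,.02,.11])
ims=[]
for n in("scene","side"):
    s=snapshot(n);u,v=proj(s,c)[0];x0,y0=int(u)-33,int(v)-33;print(n,x0,y0)
    ims.append(cv2.resize(s["frame"][y0:y0+66,x0:x0+66],(396,396),interpolation=cv2.INTER_CUBIC))
    print([(d["at"],d["p"]) for d in spotter.spot_point("foot",s)],[(d["at"],d["p"]) for d in spotter.spot_point("presser_grip",s)],[(d["at"],d["p"]) for d in spotter.spot_point("presser",s)])
cv2.imwrite("pics/h1.png",np.hstack(ims))
s=snapshot("wrist");cv2.imwrite("pics/h1w.png",s["frame"])
E
python3 st.py
```

```text
17.2667 [0.6422 0.0183 0.3444] j [-0.76  0.58  0.91  1.7  -0.51  1.11  2.1 ] F [ 0.63 -0.21 -3.29] T [-0.002  0.018  0.027] op 0.0255 yawx 12.72 down [-8.e-04  2.e-04 -1.e+00]
[0.6423683  0.01830888 0.34497769] [ 0.004 -0.002  0.001  0.     0.002  0.     0.001]
scene 290 240
[([0.6676, 0.026, 0.107], 0.42)] [([0.6421, 0.0163, 0.1916], 0.61)] [([0.6558, 0.0225, 0.1466], 0.89)]
side 348 186
[([0.6454, 0.0201, 0.1867], 0.62), ([0.6667, 0.0275, 0.1059], 0.46), ([0.3868, 0.0825, -0.0019], 0.43)] [([0.6474, 0.0209, 0.1869], 0.8)] [([0.6594, 0.0185, 0.1442], 0.72)]
17.9167 [0.6423 0.0174 0.3447] j [-0.76  0.58  0.91  1.7  -0.51  1.11  2.1 ] F [-0.75  0.05 -2.56] T [0.003 0.026 0.019] op 0.0252 yawx 12.68 down [-0. -0. -1.]
```

View pics/h1.png

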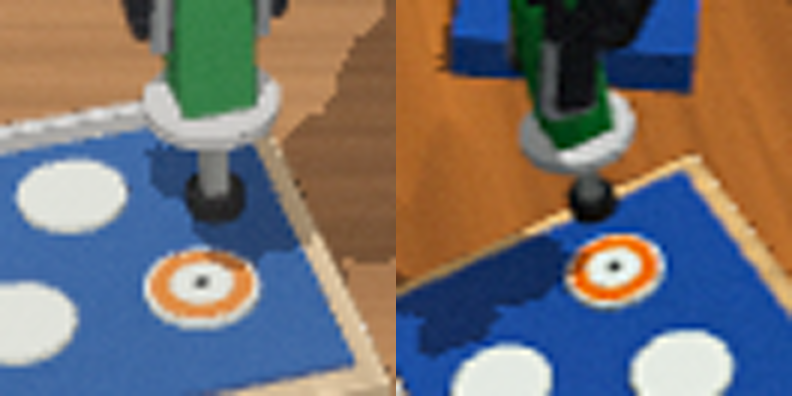

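View pics/h1w.png

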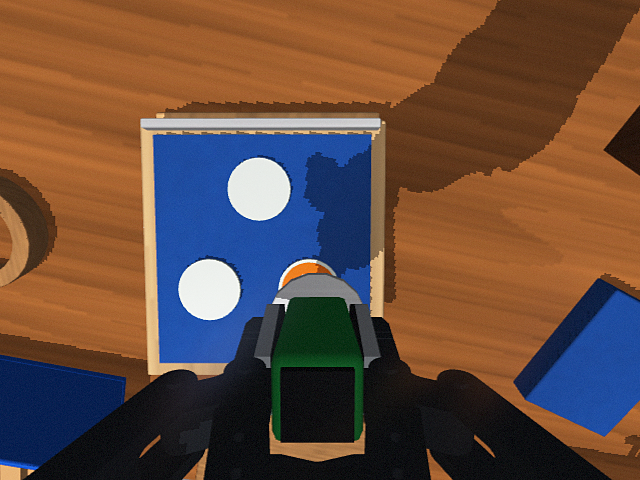

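```bash
python3 - <<'E'
from h import *
from scipy.optimize import least_squares
o=r.get_obs();a=snapshot("scene");b=snapshot("side")
def tri(p,q):
    z=least_squares(lambda P:np.r_[proj(a,P)[0]-p,proj(b,P)[0]-q],[.67,.02,.09]);return z.x,z.fun.round(1)
A=lambda x,y:np.array([290+x/6,240+y/6]);B=lambda x,y:np.array([348+x/6,186+y/6])
foot,e=tri(A(215,202),B(195,204));m,e2=tri(A(202,282),B(219,266));fl,e3=tri(A(212,108),B(182,130))
print(foot,e,m,e2,fl,e3)
psi,t=np.radians(12.7),np.radians(15)
x=np.array([np.cos(t)*np.cos(psi),np.cos(t)*np.sin(psi),np.sin(t)]);y=np.array([-np.sin(psi),np.cos(psi),0]);n=np.cross(x,y)
d=foot-m;print("foot-mark in panel axes mm",d@x*1e3,d@y*1e3,d@n*1e3)
M=R.from_quat(o["eef_rot"]).as_matrix();
ax=fl-foot;ax/=np.linalg.norm(ax);print("axis panel",ax@x,ax@y,ax@n,np.linalg.norm(fl-foot));print("tcp shift to press height n=+10:",M.T@(m+n*.010-foot)*1e3,"contact",M.T@(m-foot)*1e3)
E
```

```text
[0.66484776 0.02464951 0.10583135] [-0.3  0.4 -0.4 -0.4] [0.67591085 0.0206078  0.0750995 ] [-0.3  0.4 -0.5 -0.5] [0.65677062 0.0227337  0.1459924 ] [-0.2  0.3 -0.3 -0.3]
foot-mark in panel axes mm -1.612415457601165 6.375010456057121 32.248004589653206
axis panel 0.05795106812439963 -0.0022728961318629576 0.9983168373048783 0.041009998537226984
tcp shift to press height n=+10: [ 7.31837219 21.07262188 -6.37184321] contact [ 9.90659572 30.73187121 -6.37070601]
```

>>> {"api": "step_arm", "payload": {
  "targets": [
    [[2, 3, -2], 0],
    [[4, 8, -4], 0],
    [[6, 13, -5.5], 0],
    [[7.3, 18, -6.4], 0],
    [[7.3, 21, -6.4], 0],
    [[7.3, 21, -6.4], 0],
    [[7.3, 21, -6.4], 0]
  ]
}}

```text
clock: 18.6
position: [0.6507, 0.0128, 0.3231]
eef_rot: [0.703, 0.078, -0.078, -0.703]
ft_force: [0.6, -0.0, -2.3]
opening: 0.0252
```

```bash
python3 st.py; python3 - <<'E'
from h import *
for i in range(2): snapshot("wrist")
o=r.get_obs();c=np.array([.672,.02,.10])
for n in("scene","side"):
    s=snapshot(n);u,v=proj(s,c)[0];x0,y0=int(u)-32,int(v)-40;print(n,x0,y0)
    cv2.imwrite(f"pics/h2_{n}.png",cv2.resize(s["frame"][y0:y0+64,x0:x0+64],(640,640),interpolation=cv2.INTER_CUBIC))
s=snapshot("wrist");cv2.imwrite("pics/h2w.png",cv2.resize(s["frame"][240:460,240:400],None,fx=3,fy=3,interpolation=cv2.INTER_CUBIC))
E
python3 st.py
```

```text
18.6 [0.6507 0.0128 0.3231] j [-0.73  0.62  0.89  1.7  -0.54  1.09  2.12] F [ 0.57 -0.03 -2.26] T [ 0.033  0.036 -0.068] op 0.0252 yawx 12.67 down [-1.1e-03 -1.0e-04 -1.0e+00]
scene 291 238
side 351 182
18.85 [0.651  0.0128 0.324 ] j [-0.73  0.62  0.89  1.7  -0.54  1.09  2.12] F [ 0.53 -0.26 -2.53] T [-0.023  0.036  0.016] op 0.0255 yawx 12.68 down [ 5.e-04  1.e-04 -1.e+00]
```

View pics/h2_scene.png

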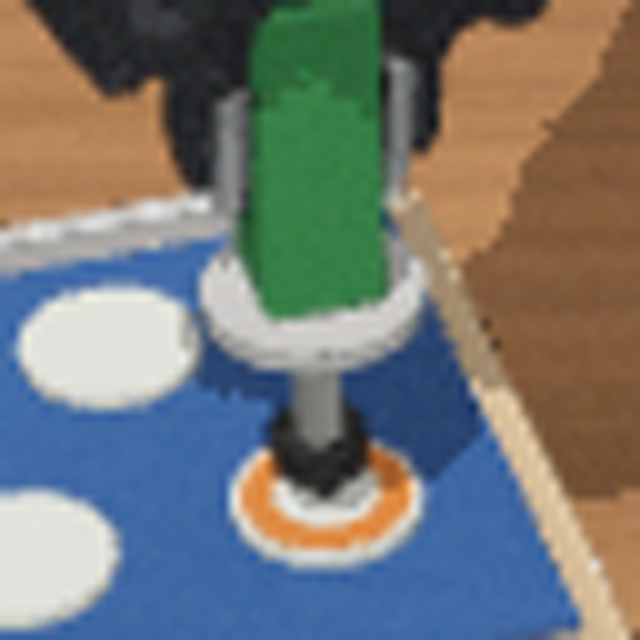

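View pics/h2_side.png

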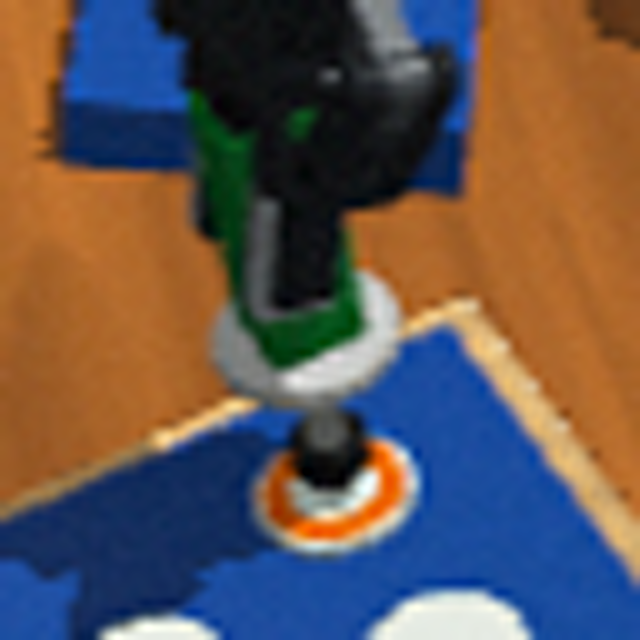

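View pics/h2w.png

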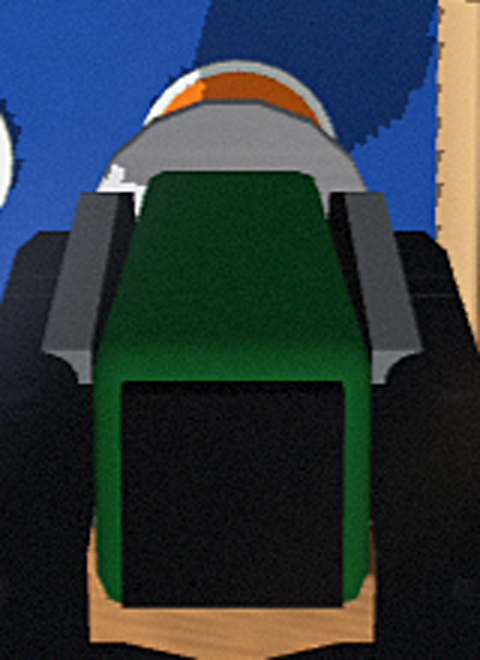

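```bash
python3 - <<'E'
from h import *
from scipy.optimize import least_squares
o=r.get_obs();w=snapshot("wrist");a=snapshot("scene");b=snapshot("side")
M=R.from_quat(o["eef_rot"]).as_matrix();t0=o["position"]
W=lambda x,y:np.array([240+x/3,240+y/3])
al=np.linspace(0,2*np.pi,180,endpoint=False)
def pose(p):
    th,ph=np.radians(p[3:5]);lz=np.array([-np.sin(th),-np.cos(th)*np.cos(ph),np.sin(ph)*np.cos(th)])
    lx=np.array([1,0,0])-lz*lz[0];lx/=np.linalg.norm(lx);return np.array(p[:3]),lx,np.cross(lz,lx),lz
def wl(p,L):
    c,x,y,z=pose(p);L=np.atleast_2d(L);q=c+L[:,:1]*x+L[:,1:2]*y+L[:,2:]*z;return (M@(q/1000).T).T+t0
circ=lambda rr,h:np.c_[rr*np.cos(al),rr*np.sin(al),np.full(180,h)]
FL=np.vstack([circ(23,-37),circ(23,-45)]);FT=circ(10,-85)
wp=[((-13,-13,-37),W(147,173)),((-13,13,-37),W(315,173)),((-13,-13,37),W(94,354)),((-13,13,37),W(370,354)),]
def res(p,use,offs=True):
    e=[]
    if 'w' in use:
        for L,q in wp:e+=list(proj(w,wl(p,L),o)[0]-q)
        e.append(proj(w,wl(p,FL),o)[:,1].min()-(240+99/3))
    for k,s,(x0,y0),fe,te in(('a',a,(291,238),(200,428,370),(268,370,502)),('b',b,(351,182),(210,402,408),(290,368,491))):
        if k in use:
            P=proj(s,wl(p,FL));u0,u1,v1=P[:,0].min(),P[:,0].max(),P[:,1].max()
            e+=[u0-x0-fe[0]/10,u1-x0-fe[1]/10,v1-y0-fe[2]/10]
            P=proj(s,wl(p,FT));u0,u1,v1=P[:,0].min(),P[:,0].max(),P[:,1].max()
            e+=[u0-x0-te[0]/10,u1-x0-te[1]/10,v1-y0-te[2]/10]
    return np.array(e)
for use in("w","ab","wab"):
    q=least_squares(res,[4,159,1,14,0],args=(use,),loss="soft_l1",diff_step=1e-3);print(use,q.x.round(2),res(q.x,use).round(1));ft=wl(q.x,(0,0,-85))[0];print(" foot",ft.round(4))
    psi,t=np.radians(12.7),np.radians(15)
    x=np.array([np.cos(t)*np.cos(psi),np.cos(t)*np.sin(psi),np.sin(t)]);y=np.array([-np.sin(psi),np.cos(psi),0]);n=np.cross(x,y)
    m=np.array([.6758,.0207,.0749]);d=ft-m;print(" panel",(d@x*1e3).round(1),(d@y*1e3).round(1),(d@n*1e3).round(1),"contact shift",(M.T@(m-ft)*1e3).round(1))
E
```

```text
w [7.1500e+00 1.6129e+02 3.9000e-01 1.3970e+01 1.2000e-01] [-0.  -0.1  0.  -0.1 -0.   0.   0.  -0.   0.3]
 foot [0.678  0.0191 0.0802]
 panel 3.1 -2.0 4.7 contact shift [-1.8  5.3  2. ]
ab [  3.84 158.02   2.34  14.42   0.98] [-0.1  0.   1.2  0.1 -0.4 -0.4 -0.7 -0.3  0.1  0.1  0.4 -0.6]
 foot [0.6753 0.0192 0.0837]
 panel 1.5 -1.3 8.7 contact shift [0.8 8.8 1.3]
wab [ 5.520e+00  1.586e+02  4.500e-01  1.429e+01 -1.000e-02] [-0.2 -0.2  0.8 -0.2 -1.3 -0.   1.2  0.1 -0.1 -0.6 -0.3  2.2  0.1 -0.4
  0.4  0.1  0.5  0.5  0.7  1.  -0.4]
 foot [0.6768 0.0191 0.083 ]
 panel 2.7 -1.8 7.7 contact shift [-0.7  8.1  1.8]
```

>>> {"api": "step_arm", "payload": {
  "targets": [
    [[0, 2, 0.6], 0],
    [[0, 4, 1.3], 0],
    [[0.3, 6, 1.3], 0],
    [[0.6, 8, 1.3], 0],
    [[0.6, 8, 1.3], 0],
    [[0.6, 8, 1.3], 0]
  ]
}}

```text
clock: 19.5
position: [0.6511, 0.0143, 0.3153]
eef_rot: [0.703, 0.078, -0.078, -0.703]
ft_force: [0.3, 0.5, -2.3]
opening: 0.0253
```

```bash
cat > look.py <<'E'
import sys
from h import *
tag=sys.argv[1]
F=[];Q=[]
for i in range(2): snapshot("wrist");o=r.get_obs();F.append(o["ft_force"]);Q.append(o["ft_torque"])
print("F",np.mean(F,0).round(2),"T",np.mean(Q,0).round(3),o["position"].round(4))
c=np.array([.672,.02,.10]);ims=[]
for n in("scene","side"):
    s=snapshot(n);o=r.get_obs();F.append(o["ft_force"]);u,v=proj(s,c)[0];x0,y0=int(u)-20,int(v)-20;print(n,x0,y0)
    ims.append(cv2.resize(s["frame"][y0:y0+40,x0:x0+40],(400,400),interpolation=cv2.INTER_CUBIC))
print("Fmean",np.mean(F,0).round(2))
cv2.imwrite(f"pics/{tag}.png",np.hstack(ims))
E
python3 st.py;python3 look.py k1
```

```text
19.5 [0.6511 0.0143 0.3153] j [-0.73  0.63  0.88  1.7  -0.54  1.08  2.12] F [ 0.33  0.47 -2.31] T [-0.011  0.014  0.032] op 0.0253 yawx 12.68 down [-5.e-04 -1.e-04 -1.e+00]
F [ 0.01  0.27 -1.02] T [-0.009 -0.004  0.028] [0.6512 0.0141 0.3157]
scene 303 258
side 363 202
Fmean [-0.05  0.19 -1.6 ]
```

View pics/k1.png

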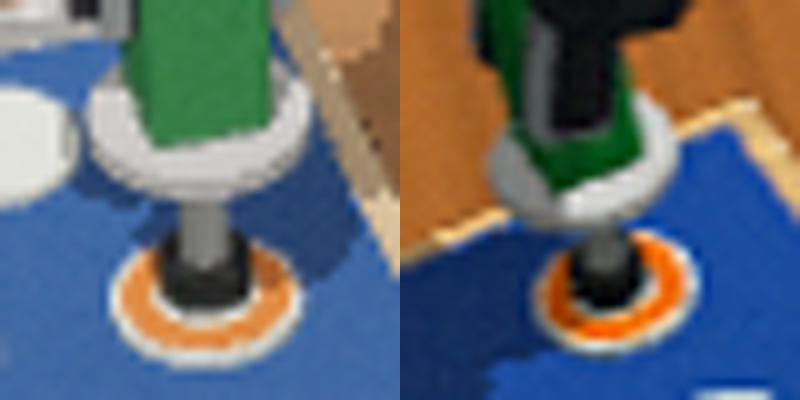

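>>> {"api": "step_arm", "payload": {
  "targets": [
    [[0, -2, 0], 0],
    [[1.0, -2.5, 0], 0],
    [[1.8, -2.5, 0], 0],
    [[1.8, -2.5, 0], 0],
    [[1.8, -1, 0], 0],
    [[1.8, 0, 0], 0],
    [[2.3, 2, 0], 0],
    [[2.6, 3, 0], 0]
  ]
}}

```text
clock: 20.37
position: [0.6537, 0.0147, 0.3126]
eef_rot: [-0.703, -0.078, 0.078, 0.703]
ft_force: [-1.3, -0.8, 1.5]
opening: 0.0253
```

```bash
python3 st.py;python3 look.py k2
```

```text
20.3667 [0.6537 0.0147 0.3126] j [-0.72  0.64  0.88  1.7  -0.55  1.07  2.12] F [-1.28 -0.82  1.47] T [0.004 0.211 0.002] op 0.0253 yawx 12.67 down [-3.e-04 -0.e+00 -1.e+00]
F [-0.97 -0.01 -0.03] T [-0.003  0.213  0.011] [0.6537 0.0147 0.3127]
scene 303 258
side 363 202
Fmean [-0.9   0.25  0.14]
```

View pics/k2.png

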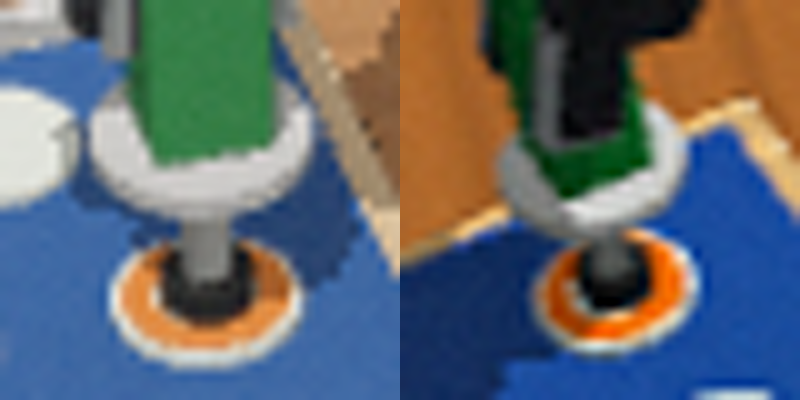

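>>> {"api": "step_arm", "payload": {
  "targets": [
    [[0.25, 1, 0], 0],
    [[0.5, 2, 0], 0],
    [[0.8, 3, 0], 0],
    [[1.05, 4, 0], 0],
    [[1.3, 5, 0], 0],
    [[1.4, 5.3, 0], 0],
    [[1.4, 5.3, 0], 0],
    [[1.4, 5.3, 0], 0]
  ]
}}

```text
clock: 21.23
position: [0.655, 0.015, 0.3075]
eef_rot: [-0.703, -0.078, 0.078, 0.703]
ft_force: [-2.7, 0.2, 3.5]
opening: 0.0254
```

```bash
python3 st.py;python3 look.py k3
```

```text
21.2333 [0.655  0.015  0.3075] j [-0.72  0.65  0.87  1.69 -0.55  1.07  2.13] F [-2.73  0.23  3.48] T [-0.051  0.638  0.031] op 0.0254 yawx 12.67 down [-4.e-04 -0.e+00 -1.e+00]
F [-2.74  0.03  3.3 ] T [-0.03   0.66   0.026] [0.655  0.015  0.3075]
scene 303 258
side 363 202
Fmean [-2.82  0.09  3.  ]
```

View pics/k3.png

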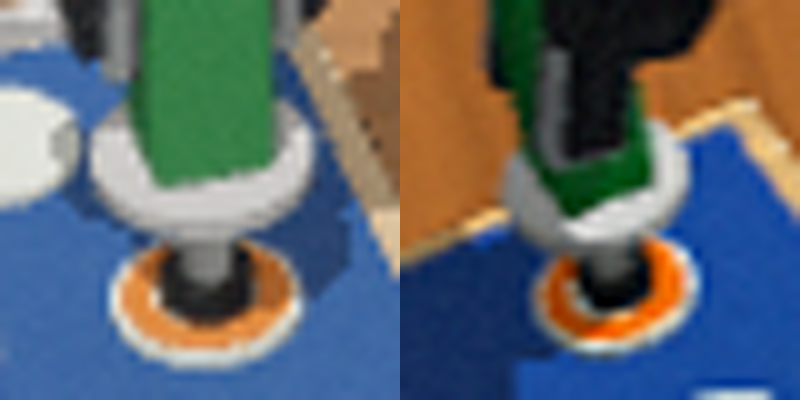

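```bash
python3 - <<'E'
from h import *
s=snapshot("wrist");cv2.imwrite("pics/k3w.png",cv2.resize(s["frame"][255:455,255:380],None,fx=4,fy=4,interpolation=cv2.INTER_CUBIC))
s=snapshot("scene");cv2.imwrite("pics/k3s.png",cv2.resize(s["frame"][220:300,285:360],None,fx=8,fy=8,interpolation=cv2.INTER_CUBIC))
E
```

```text
(no output)
```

View pics/k3w.png

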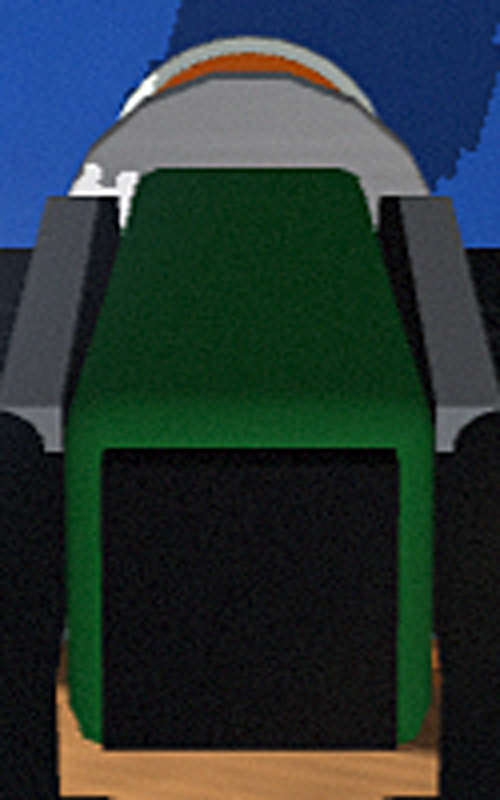

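View pics/k3s.png

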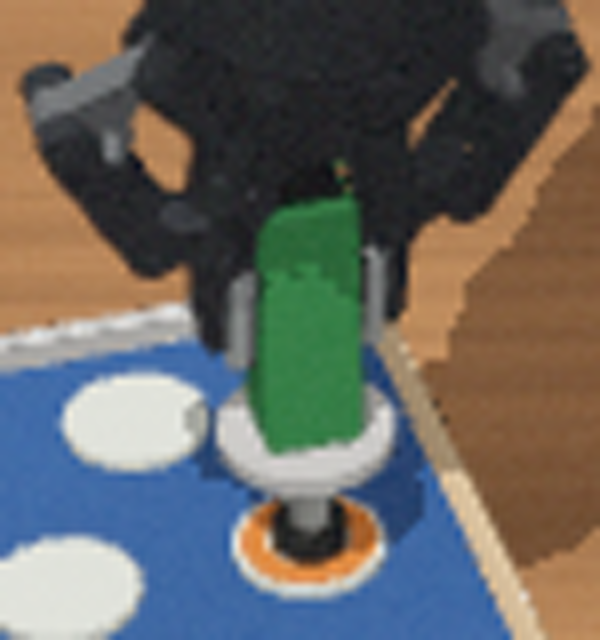

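```bash
python3 - <<'E'
from h import *
for k in range(2):
    s=snapshot("wrist");f=s["frame"].astype(int);g=(f[...,1]-np.maximum(f[...,0],f[...,2]))
    rows=range(304,352);L=[];Rr=[]
    for v in rows:
        row=np.convolve(g[v,255:380],np.ones(1),'same');thr=12
        idx=np.where(row>thr)[0];a,b=idx[0],idx[-1]
        # subpixel
        fa=a-(row[a]-thr)/max(row[a]-row[a-1],1);fb=b+(row[b]-thr)/max(row[b]-row[b+1],1)
        L.append(fa+255);Rr.append(fb+255)
    rows=np.array(rows)
    import numpy.polynomial.polynomial as P
    def rob(x,y):
        m=np.ones(len(x),bool)
        for _ in range(5):
            c=np.polyfit(x[m],y[m],1);e=y-np.polyval(c,x);m=abs(e)<max(2*np.std(e[m]),.3)
        return c,e[m].std(),m.sum()
    (cl,sl,nl),(cr,sr,nr)=rob(rows,np.array(L)),rob(rows,np.array(Rr))
    v=(cr[1]-cl[1])/(cl[0]-cr[0]);u=np.polyval(cl,v);print(cl,sl,nl,cr,sr,nr,"VP",u,v)
    Km=K(s);d=np.linalg.inv(Km)@[u,v,1];d=s["hand_eye"][:3,:3]@d;d/=np.linalg.norm(d);print("tilt x",np.degrees(np.arctan2(d[0],d[1])),"z",np.degrees(np.arctan2(d[2],d[1])))
    o=r.get_obs();M=R.from_quat(o["eef_rot"]).as_matrix();psi,t=np.radians(12.7),np.radians(15)
    n=np.array([-np.sin(t)*np.cos(psi),-np.sin(t)*np.sin(psi),np.cos(t)]);up=-M@d;print("angle to normal",np.degrees(np.arccos(up@n)),o["ft_force"].round(2),o["ft_torque"].round(3))
E
```

```text
[-3.00768706e-01  3.79633235e+02] 0.19415216546940262 45 [  0.29806405 255.33021717] 0.1941015350538398 45 VP 317.20101535993564 207.57551660051337
tilt x 14.576352636868283 z -0.011649380276187135
angle to normal 0.4339407894996039 [-3.12 -0.03  3.83] [-0.083  0.636 -0.004]
[-3.02221143e-01  3.80112180e+02] 0.16215796564785867 40 [  0.29736948 255.55035162] 0.15619490799619737 40 VP 317.32731150576427 207.74479208985363
tilt x 14.600028203698804 z 0.00668722019406847
angle to normal 0.41191993185927356 [-2.15 -0.47  3.34] [-0.028  0.662 -0.016]
```

```bash
python3 - <<'E'
from h import *
m=np.array([.6758,.0207,.0749]);n=np.array([-.2525,-.0569,.9659])
F=[]
for c in("scene","side"):
    s=snapshot(c);print(c,(proj(s,m+n*.05)-proj(s,m+n*.04))[0]);F.append(r.get_obs()["ft_force"])
for i in range(6):snapshot("wrist");F.append(r.get_obs()["ft_force"])
print(np.mean(F,0),np.std(F,0))
E
```

```text
scene [-0.18907475 -3.97017198]
side [-0.72333942 -2.88021687]
[-2.81213448 -0.63280492  2.82203663] [0.29929867 0.39404452 0.41997833]
```

>>> {"api": "step_arm", "payload": {
  "targets": [
    [[-0.2, -0.5, 0], 0],
    [[-0.2, -0.5, 0], 0],
    [[-0.2, -0.5, 0], 0],
    [[-0.2, -0.5, 0], 0]
  ]
}}

```text
clock: 22.37
position: [0.6549, 0.015, 0.3078]
eef_rot: [0.703, 0.078, -0.078, -0.703]
ft_force: [-2.9, -0.5, 3.0]
opening: 0.0254
```

```bash
python3 look.py k4; python3 st.py; python3 - <<'E'
from h import *
F=[]
for i in range(6):snapshot("wrist");F.append(r.get_obs()["ft_force"])
print(np.mean(F,0))
s=snapshot("side");cv2.imwrite("pics/fin.png",s["frame"]);crop(s,[.4845,-.297,.075],30,"pics/finkey.png",None,8)
E
```

```text
F [-2.54 -0.45  3.35] T [-0.096  0.65   0.002] [0.6549 0.015  0.3078]
scene 303 258
side 363 202
Fmean [-2.72 -0.49  2.93]
22.5667 [0.6549 0.015  0.3079] j [-0.72  0.64  0.87  1.7  -0.55  1.07  2.13] F [-3.08 -0.98  2.34] T [-0.028  0.646  0.017] op 0.0258 yawx 12.67 down [-0.e+00 -1.e-04 -1.e+00]
[-2.33233823 -0.78325142  2.86397174]
pics/finkey.png origin 289 313 scale 8
```

View pics/k4.png

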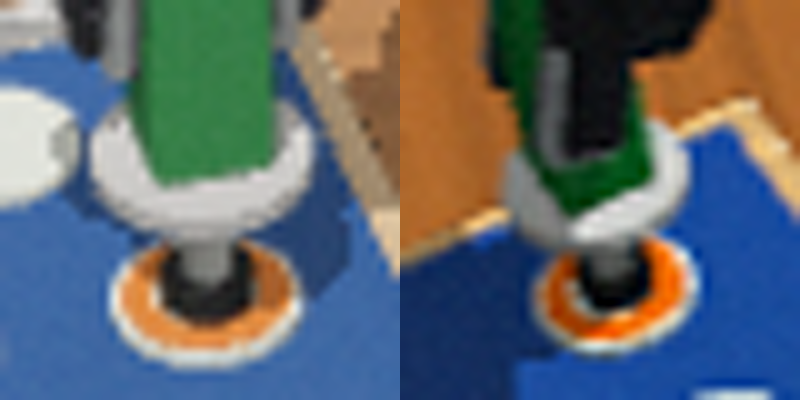

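View pics/fin.png

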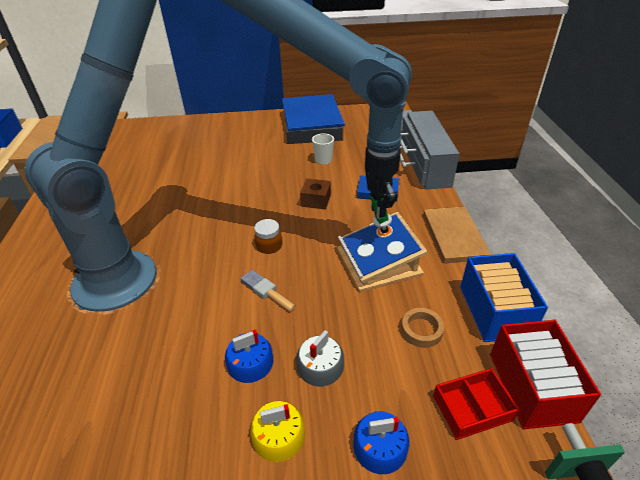

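```bash
python3 - <<'E'
from h import *
s=snapshot("side")
A=ray(s,(274+310/6,298+202/6),.091);B=ray(s,(274+235/6,298+279/6),.091);d=B-A
print(A,B,np.degrees(np.arctan2(d[1],d[0])),np.linalg.norm(d))
E
```

```text
[ 0.4985486  -0.28341271  0.091     ] [ 0.47200918 -0.31027413  0.091     ] -134.65450805331128 0.037760787194069986
```

View pics/finkey.png

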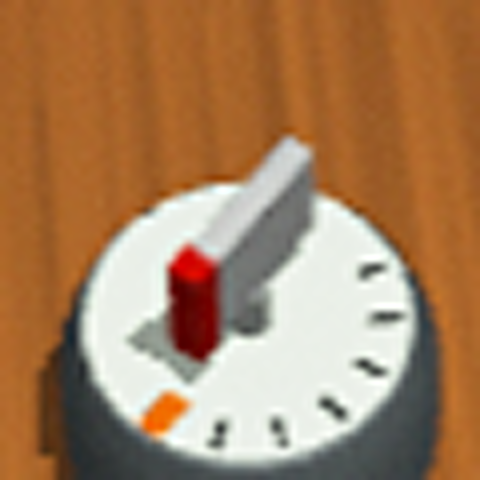

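The wing points at about -134°, which is the orange mark at the stop. All checks agree, so I'm handing in.

```bash
python3 -c "
from rig import r
print(r.finish_job())"; python3 st.py
```

```text
the job is handed in; nothing more can be done
None
the job is handed in; nothing more can be done
```

I wound the key to its stop and pressed the foot on the ringed badge, then handed the job in at about 23 s with the tool still held there. No verdict came back.

**Key:** I wound it clockwise in several part turns until the moment on the wrist jumped to about 1 N m. The last views put the red end at about -134°, against my estimate of -131° for the orange mark. One early trim turned the key a few degrees the wrong way before winding; the full winding made up for it.

**Tilt:** The moves cannot tilt the wrist, so I tilted the tool in the jaws by levering its foot against the wall of the block's hole.

**Last checks of the press:**

| What | Reading | Aim |
|---|---|---|
| Tool tilt | 14.6°, under 0.5° off the panel's normal | 15° |
| Foot off ring centre | about 1 mm in both views | 0 mm |
| Plunger | about 7 mm | 7 mm |

- **Plunger:** this is the least certain figure, because estimates before a final 0.5 mm back-off ran from 6.6 to 8.8 mm. The push then read about 5.7 N against an ideal 5.5 N.
- **Sideways force:** about 1.5 N down the slope stayed on the foot.
- **Disagreement:** the trained network's points suggested a tilt of 17–20°. I went with the geometric fits, which gave 14–14.6°; one rough reading gave about 12°.

The other things on the bench look undisturbed in the last side view.

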